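Brush out the sample tube and pack the tester pots down it

TASK

Get the clear sample tube ready for the next job: scrub it out with the tube brush, two full strokes down to the bottom and back up, then load every tester pot on the bench into it, lids up, and push them down with the push rod until they bottom out, ending with a firm press of the rod once all of them are home. Stand the brush and the rod back in the white caddy, working end down, and leave everything else on the bench where it is.

Things in the scene. Friction and masses are not known exactly. Their poses are not given: they have to be found in the camera images.
- tube: Clear plastic sample tube, fixed upright on a grey square foot 90 mm wide, 6 mm thick. Origin on its axis at the bench surface, z up. Outer diameter 48 mm, inner 41 mm; the top 12 mm flare to 59 mm outside, 53 mm inside. Holds up to three pots; a third stands 10 mm proud of the mouth. Inside, three pairs of orange sprung clips, one pair per pot, on its +y and -y sides, grip the pots.
- tube_floor (a point): Point on the tube's axis at its inner floor, 8 mm above the bench. The sprung clips stand 33 mm apart; the core of the brush and the foot of the rod pass freely between them.
- tube_mouth (a point): Point on the tube's axis at its rim, 178 mm above the bench. The topmost sprung clips start to pinch a pot 5 to 20 mm below the rim; from there down it takes a push of about 4 to 15 N to slide a pot, and it stays where it is left, gripped by the clips.
- pot_red: Closed tester pot: white cylinder 36 mm across and 60 mm high, red screw lid and red band, about 0.1 kg, standing upright on the bench. Origin at the centre of its underside, z up through the lid. Absent (None) in some runs.
- pot_blue: The same pot with a blue lid and band. Absent (None) in some runs.
- pot_green: The same pot with a green lid and band. Absent (None) in some runs.
- rod: Push rod 180 mm long standing upright in a well of the caddy: black rubber foot 28 mm across and 20 mm high, aluminium shaft 14 mm, square wooden handle 20 x 20 mm (flats across x and y) over the top 70 mm (110 to 180 mm up). Origin at the centre of the underside of the foot, z up along the rod. 0.12 kg.
- tube_brush: Tube brush 212 mm long standing bristles down in a well of the caddy: blue bristle head 100 mm long, 37 mm across with a stiff core of 26 mm (the bristles give way freely), steel stem 8 mm, square black handle 20 x 20 mm (flats across x and y) over the top 72 mm (140 to 212 mm up). Origin at the lower tip of the brush, z up along it. 0.11 kg.
- caddy: White plastic caddy, fixed, open on top, 48 x 136 mm, 90 mm high, walls and floor 4 mm. Two cross walls, 77 mm high, part it along its y axis into three wells 40 mm square, centred at y = -44, 0 and +44 mm. Two hooks rise 22 mm over the rim on its +x side. Origin at the centre of its underside, z up. Rod and brush stand in the outer wells, either way round; any well may take them back.
- quart_tin: Bystander: closed paint tin, green band, 108 mm across, 122 mm high. Origin at the centre of its underside.
- roller_handle: Bystander: yellow roller handle with its wire frame and white roller, about 210 x 100 mm, 28 mm high, lying. Origin on the bench at the front end of the yellow grip; x runs from grip to roller.
- scraper: Bystander: steel scraper with grey grip, 220 x 70 mm, 20 mm high, lying. Origin on the bench at the front end of the grip; x runs towards the blade.
- paint_brush: Bystander: black flat paint brush, 185 x 50 mm, 18 mm high, lying. Origin on the bench near its ferrule; x runs towards the bristles.
- tape_roll: Bystander: yellow tape roll lying flat, 104 mm across, 36 mm high. Origin at the centre of its underside.
- sanding_block: Bystander: cork sanding block 95 x 55 mm, 28 mm high, lying among the pots. Origin at the centre of its underside.
- mixing_cup: Bystander: empty white mixing cup, 84 mm across at the rim, 85 mm high. Origin at the centre of its underside.
Things that resemble listed ones, but are neither listed nor needed, are in the scene too. Leave any purple look-alike of the rod alone. Leave any green look-alike of the tube_brush alone.

How it is judged:
By the outcome, as a careful person would: the job done as asked, in the order asked, and still so for the second after the job is handed in, with the robot touching nothing.
Of pot_red, pot_blue, pot_green only 2 to 3 are there at a start; the rules pass over those that are not, and their reading is None.
At some moment in a run one of pot_red, pot_blue, pot_green may be knocked a few centimetres aside while the robot is not near it.
It also fails if it takes over 210 s, if anything falls off the work surface, if the arm or the gripper's body presses on something with over 40 N, if the wrist force passes 120 N, or if a joint passes its speed limit or range.

ROBOT

A 7-joint arm with a two-finger parallel gripper is mounted at the origin on the work surface. World frame = base frame: x ahead of the robot, y to its left, z up, the work surface at z = 0. Lengths are in m, angles in rad, forces in N, time in s.
With the tool pointing down it reaches from about 0.4 to 0.875 m from the base axis. Payload 19.3 kg.
Tool frame: the origin (TCP) lies between the finger pads; the fingertips stand bot.tcp_to_tips ahead of it and the grasp point (between the pads) is the TCP (bot.tcp_to_tips is the distance from the TCP to the fingertips, in m); z points along the fingers, y is the line along which they close (so a half turn about z gives the same grasp; the last joint's range is limited). The gripper opens to 85 mm and grips with 20 to 120 N. Pads are 22 mm wide; open, the fingers measure 114 mm over their backs; the gripper's body (76 mm by 85 mm) begins 54 mm behind the grasp point. The pads swing forward as they close: fully open they stand 13 mm farther back than shut.
Start: joints at [-1.406, 0.521, -0.036, 1.599, 0.021, 1.021, -0.113], TCP at [0.145, 0.608, 0.25] pointing down, gripper open.
Joint ranges: [-2.91, 2.91], [-0.3, 2.13], [-1.5, 1.42], [0.17, 2.43], [-1.26, 4.41], [0.16, 1.93], [-2.52, 2.52]. Speed limits (rad/s): [1.89, 1.89, 2.39, 2.39, 3.01, 3.01, 3.01].

INTERFACE

Orientations are given as [roll, pitch, yaw] about the fixed x, y, z axes, in that order (R = Rz(yaw) Ry(pitch) Rx(roll)).
In Python, from workcell import telemetry, grab_frame, bot gives the robot as it stands. The module is installed in compiled form; this text tells all that it offers.
- The arm moves only by the shell command python3 -m crank 'ROWS' [FORCE]. ROWS is text: rows parted by semicolons, each of 7 numbers parted by spaces: the finger opening in m, from 0 to 0.0854, then the shift along the tool's x, y, z in m, then the turn, a rotation vector about the tool's x, y, z in degrees. A call has exactly 8 rows; each row shifts and turns the commanded pose from where the row before left it, along the tool's axes as they then stand; what a row does not reach is not made up. A row lasts 1/12 s, in which the tool goes at most 41.7 mm and 7.16 degrees, less where a joint would pass 70% of its speed; a pose out of reach is approached as far as the arm can. A call with a gripper value outside its range is refused whole. The fingers move at their own pace and stop on an object; FORCE is the grip in N (left out, the last holds). Time passes only in rows, so rows that do not move let the fingers close, or fill a call up. It gives the time, the measured TCP pose, the force, the opening and the grip force at its end, in the units of the state.
- telemetry.observe(): the state, without advancing time (a new reading comes with each control period).
- grab_frame(name): name is "side" or "top"; returns a dict with "pixels" (400x640x3 uint8, red, green, blue), "depth" (400x640 float32, m along the optical axis (not along the pixel's ray), 0 where there is no reading), "vertical_fov" (degrees; the focal length in pixels is half the picture's height over the tangent of half this angle, whatever the lens; pixels are square), "cx", "cy" (the principal point, pixels), "distortion" ([k1, k2, p1, p2, k3] as OpenCV has them; the pictures are not rectified), "R" (3x3) and "t" (3): a world point X has camera coordinates R X + t. Camera axes: x right, y down, z forward; pixel columns grow to the right and rows downward; lengths in m; the calibration is good to about 2 mm. A picture is of the moment at which its call begins.
- bot.job_done(): hands the job in; it is judged then, once.
The state is a dict: "clock": time; "qpos": joint angles; "qd": joint speeds; "joint_efforts": joint torques, N m; "position": TCP position; "tool_rot": TCP orientation; "force": force on the tool from outside, world axes, zero at the start; "moment": the same for the moment, N m; "grip_width": finger opening in m; "finger_force": force on a finger pad.
Only numpy, scipy, OpenCV 4.12 (cv2) and the standard library are available. Lean on these libraries where they do the work, as an engineer would, in place of code of your own. Each camera call takes 0.05 s, during which the arm holds its last target. There are 200 camera calls.

## Working session

There is one attempt and no reset: what is moved stays moved. The work goes in short steps, Python scripts to look and compute and a shell command to move; the robot and the scene stay as the last step left them, time stands still between calls to the robot, and variables do not carry over. Pictures are saved under pics/ and viewed, at most 14 in all, crops included, and the job is handed in when it is done.

```bash
mkdir -p pics
cat > h.py <<'E'
import numpy as np, cv2
from workcell import telemetry, grab_frame, bot
def K(f):
    F=200/np.tan(np.radians(f["vertical_fov"])/2)
    return np.array([[F,0,f["cx"]],[0,F,f["cy"]],[0,0,1.]])
def ray(f,u,v):
    p=cv2.undistortPoints(np.array([[[u,v]]],float),K(f),np.array(f["distortion"],float))[0,0]
    R=np.array(f["R"]);return -R.T@np.array(f["t"]), R.T@np.array([p[0],p[1],1])
def atz(f,u,v,z):
    o,d=ray(f,u,v);return o+d*(z-o[2])/d[2]
def atd(f,u,v):
    o,d=ray(f,u,v);return o+d*np.median(f["depth"][int(v)-1:int(v)+2,int(u)-1:int(u)+2])
def proj(f,X):
    R=np.array(f["R"]);return cv2.projectPoints(np.array(X,float).reshape(-1,3),cv2.Rodrigues(R)[0],np.array(f["t"],float),K(f),np.array(f["distortion"],float))[0][:,0]
def save(n,name,crop=None,s=1.25):
    f=grab_frame(n);im=f["pixels"][:,:,::-1]
    if crop: im=im[crop[1]:crop[3],crop[0]:crop[2]]
    cv2.imwrite(f"pics/{name}.png",cv2.resize(im,None,fx=s,fy=s,interpolation=cv2.INTER_CUBIC));np.save(f"pics/{name}.npy",f,allow_pickle=True);return f
def load(name): return np.load(f"pics/{name}.npy",allow_pickle=True).item()
E
python3 - <<'E'
from h import *
for n in("top","side"):
    f=save(n,n+"0"); print(n,-np.array(f["R"]).T@f["t"],f["R"][2],f["vertical_fov"])
s=telemetry.observe();print(s,bot.tcp_to_tips)
E
```

```text
top [0.41020414 0.00500166 1.14874147] [ 0.10345955  0.00623309 -0.99461413] 54.938277234739004
side [-0.1110787  -0.70004282  0.92805861] [ 0.50142272  0.56375758 -0.65631749] 45.08129904870532
{'clock': 0.1, 'qpos': array([-1.40616679,  0.52193325, -0.03632719,  1.59990813,  0.02121355,
        1.02109964, -0.11281046]), 'qd': array([ 2.07068691e-03, -1.10962868e-04,  7.69648059e-04, -1.54244789e-03,
        8.97128144e-04,  4.28845373e-04,  7.42901059e-05]), 'joint_efforts': array([ 3.15497869e-03, -9.28490710e+01,  1.98360197e+00, -3.70535731e+01,
        1.81411783e-02,  5.29303303e-03, -2.16707770e-05]), 'position': array([0.1453961 , 0.60758515, 0.24981182]), 'tool_rot': array([-3.14063281e+00,  7.77520902e-05,  2.90674782e+00]), 'force': array([1.23069476, 0.73280071, 0.63215985]), 'moment': array([-0.01135332, -0.03674919,  0.00351625]), 'finger_force': 0.0, 'grip_width': 0.08557723260464839} 0.019
```

View pics/top0.png

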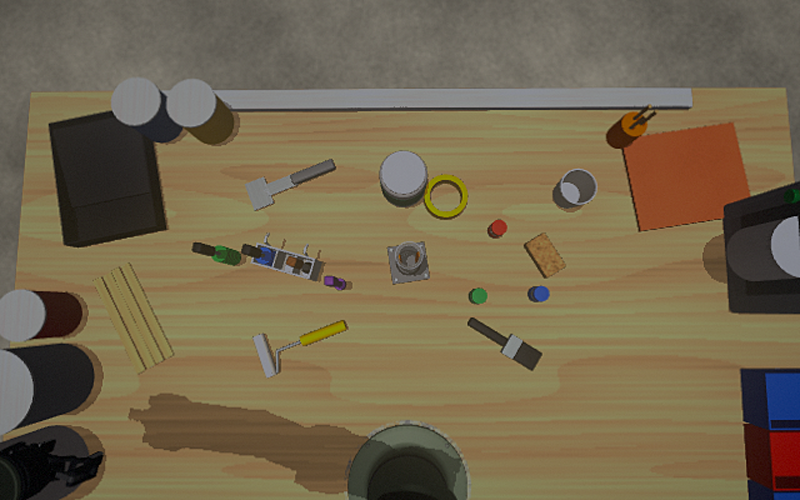

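View pics/side0.png

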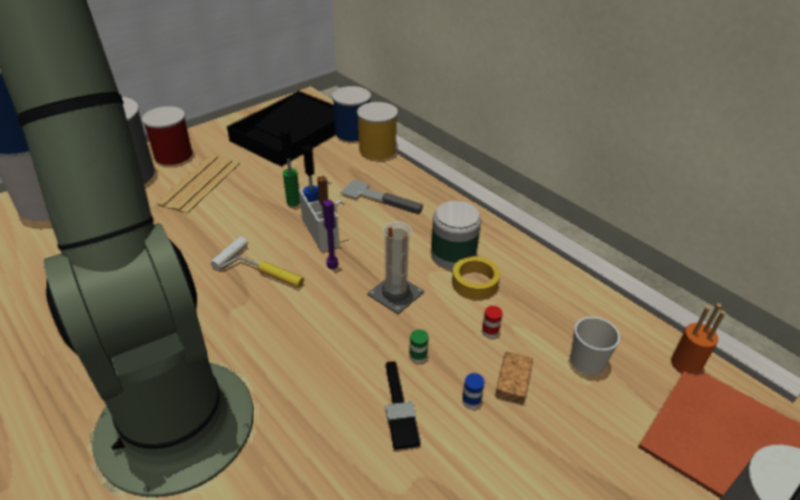

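The top view shows the tube at about (408,260), the caddy at (283,258) with the blue brush at its left end and the rod at its right. The green look-alike is at (220,253) and the purple one at (335,283). The pots are red (498,228), green (478,296) and blue (540,294). I'll enlarge the caddy and tube.

Run:
```python
from h import *
a=load("top0")["pixels"][175:245,145:355,::-1]; b=load("side0")["pixels"][100:260,215:350,::-1]
cv2.imwrite("pics/c1.png",cv2.resize(a,None,fx=3.8,fy=3.8,interpolation=cv2.INTER_CUBIC))
cv2.imwrite("pics/c2.png",cv2.resize(b,None,fx=3.7,fy=3.7,interpolation=cv2.INTER_CUBIC))
f=load("top0")
for n,u,v,z in [("tubemouth",409.5,256.5,.178),("tubefoot",408,263,.006),("red",498,228,.06),("green",478.5,295.5,.06),("blue",540,293,.06),("brushtop",249,250,.216),("rodtop",292,263,.184)]:
    print(n,atz(f,u/1.25,v/1.25,z).round(3),atd(f,u/1.25,v/1.25).round(3))
```

```text
tubemouth [ 0.509 -0.007  0.178] [ 0.526 -0.009  0.009]
tubefoot [ 0.511 -0.006  0.006] [ 0.511 -0.006  0.008]
red [ 0.586 -0.211  0.06 ] [ 0.586 -0.211  0.06 ]
green [ 0.432 -0.164  0.06 ] [ 0.432 -0.164  0.06 ]
blue [ 0.437 -0.303  0.06 ] [ 0.438 -0.303  0.06 ]
brushtop [0.519 0.308 0.216] [0.519 0.308 0.215]
rodtop [0.496 0.23  0.184] [0.496 0.23  0.183]
```

View pics/c1.png

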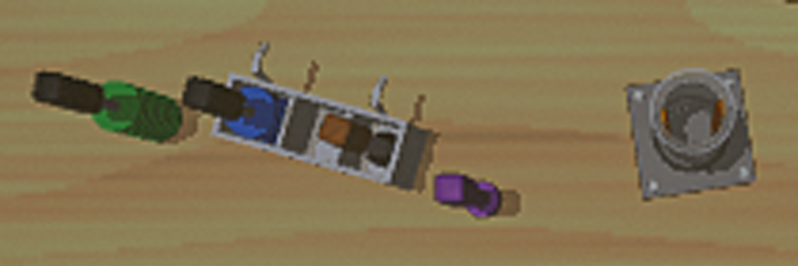

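View pics/c2.png

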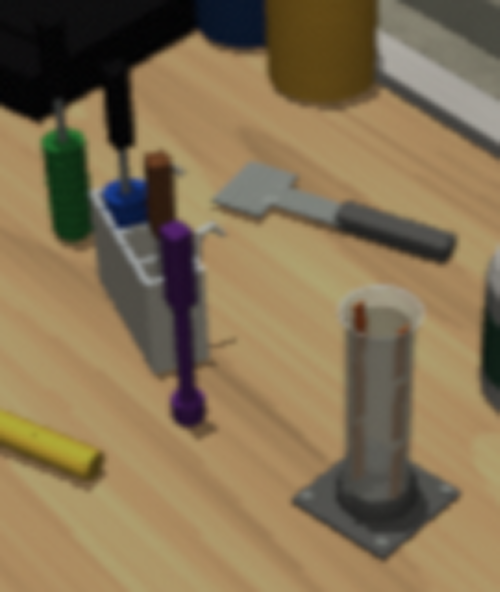

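The top crop gives the caddy rim corners at (232,75), (216,132), (392,185) and (405,122). The brush handle top is at about (197,92), the rod's brown handle top at (334,127), the purple rod top at (450,187) and the tube rim centre at (701,115). In the side crop the brush and rod are standing upright.

```bash
cat >> h.py <<'E'
def plan(x,y,z,axis=None):
    """axis: wanted world direction (deg) of tool y, mod 180"""
    s=telemetry.observe();p=s["position"];r=s["tool_rot"];yaw=r[2];turn=0
    if axis is not None:
        cur=np.degrees(yaw)-90   # tool y world dir
        d=(axis-cur+90)%180-90; turn=-d; yaw+=np.radians(d)
    D=np.array([x,y,z])-p
    a=np.array([np.cos(yaw),np.sin(yaw),0]);b=np.array([np.sin(yaw),-np.cos(yaw),0])
    print("turn %.1f"%turn,"then dx %.1f dy %.1f dz %.1f mm"%(1e3*D@a,1e3*D@b,-1e3*D[2]),"F",s["force"].round(1),"q7 %.2f"%s["qpos"][6],"w %.1f"%(1e3*s["grip_width"]),"ff %.0f"%s["finger_force"],"p",p.round(4),"tilt",np.degrees(r[:2]).round(2))
E
python3 - <<'E'
from h import *
f=load("top0")
c=lambda u,v,z:atz(f,u/3.8+145-.5,v/3.8+175-.5,z)
P=[c(*q,.09) for q in [(232,75),(216,132),(392,185),(405,122)]]
for p in P:print(p.round(3))
print("caddy",np.mean(P,0).round(3),[np.degrees(np.arctan2(*(b-a)[[1,0]])).round(1) for a,b in [(P[0],P[3]),(P[1],P[2]),(P[1],P[0]),(P[2],P[3])]])
for n,u,v,z in [("brush",197,92,.216),("rod",334,127,.184),("mouth",701,115,.178),("foot",692,133,.006),("purple",450,187,.18),("green",45,87,.212)]: print(n,c(u,v,z).round(4))
# depth-based top pixels of handles
for n,u,v,z in [("brush",197,92,.216),("rod",334,127,.184),("purple",450,187,.18),("green",45,87,.212)]:
    u=int(u/3.8+145);v=int(v/3.8+175);pts=[]
    for i in range(v-6,v+7):
        for j in range(u-8,u+9):
            o,d=ray(f,j,i);X=o+d*f["depth"][i,j]
            if abs(X[2]-z)<.008:pts.append(X[:2])
    pts=np.array(pts,np.float32);print(n,len(pts),pts.mean(0),cv2.minAreaRect(pts*1000))
print(np.degrees(2.907)-90)
plan(.519,.308,.3)
E
```

```text
[0.55  0.331 0.09 ]
[0.508 0.342 0.09 ]
[0.469 0.212 0.09 ]
[0.515 0.204 0.09 ]
caddy [0.51  0.272 0.09 ] [np.float64(-105.3), np.float64(-106.8), np.float64(-14.1), np.float64(-10.7)]
brush [0.5221 0.3147 0.216 ]
rod [0.5023 0.2333 0.184 ]
mouth [ 0.5102 -0.0106  0.178 ]
foot [ 0.5137 -0.0062  0.006 ]
purple [0.4624 0.1562 0.18  ]
green [0.5262 0.4152 0.212 ]
brush 68 [0.52050644 0.31310016] ((520.7318115234375, 313.26617431640625), (20.032920837402344, 19.714914321899414), 76.41968536376953)
rod 61 [0.49989513 0.2319841 ] ((500.4716796875, 232.57566833496094), (19.971179962158203, 19.15247917175293), 64.49515533447266)
purple 62 [0.46094677 0.15646225] ((460.517822265625, 156.75106811523438), (20.187973022460938, 17.762462615966797), 89.95613098144531)
green 68 [0.5255041 0.4127817] ((525.6949462890625, 414.4115905761719), (19.642879486083984, 19.67547607421875), 83.9149398803711)
76.55883104453031
turn 0.0 then dx -433.1 dy -204.4 dz -50.2 mm F [1.2 0.7 0.6] q7 -0.11 w 85.6 ff 0 p [0.1454 0.6076 0.2498] tilt [-179.95    0.  ]
```

```bash
r="0.085 -0.018 -0.0085 -0.0021 0 0 0"; R='0.085 -0.018 -0.0085 -0.0021 0 0 0;0.085 -0.018 -0.0085 -0.0021 0 0 0;0.085 -0.018 -0.0085 -0.0021 0 0 0;0.085 -0.018 -0.0085 -0.0021 0 0 0;0.085 -0.018 -0.0085 -0.0021 0 0 0;0.085 -0.018 -0.0085 -0.0021 0 0 0;0.085 -0.018 -0.0085 -0.0021 0 0 0;0.085 -0.018 -0.0085 -0.0021 0 0 0' ; unset r R
python3 -m crank '0.085 -0.018 -0.0085 -0.0021 0 0 0;0.085 -0.018 -0.0085 -0.0021 0 0 0;0.085 -0.018 -0.0085 -0.0021 0 0 0;0.085 -0.018 -0.0085 -0.0021 0 0 0;0.085 -0.018 -0.0085 -0.0021 0 0 0;0.085 -0.018 -0.0085 -0.0021 0 0 0;0.085 -0.018 -0.0085 -0.0021 0 0 0;0.085 -0.018 -0.0085 -0.0021 0 0 0' 60
python3 -m crank '0.085 -0.018 -0.0085 -0.0021 0 0 0;0.085 -0.018 -0.0085 -0.0021 0 0 0;0.085 -0.018 -0.0085 -0.0021 0 0 0;0.085 -0.018 -0.0085 -0.0021 0 0 0;0.085 -0.018 -0.0085 -0.0021 0 0 0;0.085 -0.018 -0.0085 -0.0021 0 0 0;0.085 -0.018 -0.0085 -0.0021 0 0 0;0.085 -0.018 -0.0085 -0.0021 0 0 0'
python3 -m crank '0.085 -0.018 -0.0085 -0.0021 0 0 0;0.085 -0.018 -0.0085 -0.0021 0 0 0;0.085 -0.018 -0.0085 -0.0021 0 0 0;0.085 -0.018 -0.0085 -0.0021 0 0 0;0.085 -0.018 -0.0085 -0.0021 0 0 0;0.085 -0.018 -0.0085 -0.0021 0 0 0;0.085 -0.018 -0.0085 -0.0021 0 0 0;0.085 -0.018 -0.0085 -0.0021 0 0 0'
python3 -m crank '0.085 0 0 0 0 0 7;0.085 0 0 0 0 0 7;0.085 0 0 0 0 0 7;0.085 0 0 0 0 0 7;0.085 0 0 0 0 0 7;0.085 0 0 0 0 0 7;0.085 0 0 0 0 0 7;0.085 0 0 0 0 0 7'
python3 -m crank '0.085 0 0 0 0 0 7;0.085 0 0 0 0 0 7;0.085 0 0 0 0 0 7;0.085 0 0 0 0 0 7;0.085 0 0 0 0 0 7;0.085 0 0 0 0 0 0;0.085 0 0 0 0 0 0;0.085 0 0 0 0 0 0'
python3 -c "
from h import *
plan(.5207,.3133,.196,-14)"
```

```text
clock: 0.77
position: [0.2702, 0.5074, 0.2669]
tool_rot: [-3.141, -0.0, 2.907]
force: [0.1, 0.0, -0.7]
grip_width: 0.0852
finger_force: 0.0
clock: 1.43
position: [0.3945, 0.4078, 0.2838]
tool_rot: [-3.141, -0.0, 2.907]
force: [-0.1, 0.2, 0.5]
grip_width: 0.085
finger_force: 0.0
clock: 2.1
position: [0.5187, 0.3081, 0.3005]
tool_rot: [-3.141, -0.0, 2.907]
force: [-0.1, 0.9, -0.0]
grip_width: 0.085
finger_force: 0.0
clock: 2.77
position: [0.518, 0.3089, 0.3004]
tool_rot: [-3.141, 0.0, 1.923]
force: [0.1, 0.8, 0.2]
grip_width: 0.0851
finger_force: 0.0
clock: 3.43
position: [0.518, 0.309, 0.3005]
tool_rot: [-3.141, 0.0, 1.323]
force: [-0.2, 0.3, 0.5]
grip_width: 0.085
finger_force: 0.0
turn -0.2 then dx 4.9 dy 1.6 dz 104.5 mm F [-0.2  0.3  0.5] q7 -0.68 w 85.0 ff 0 p [0.518  0.309  0.3005] tilt [-1.7999e+02  1.0000e-02]
```

```bash
python3 -m crank '0.06 0.005 0.0015 0.0145 0 0 0;0.06 0 0 0.015 0 0 0;0.06 0 0 0.015 0 0 0;0.06 0 0 0.015 0 0 0;0.06 0 0 0.015 0 0 0;0.06 0 0 0.015 0 0 0;0.06 0 0 0.015 0 0 0;0.06 0 0 0 0 0 0'
python3 -m crank '0.01 0 0 0 0 0 0;0.01 0 0 0 0 0 0;0.01 0 0 0 0 0 0;0.01 0 0 0 0 0 0;0.01 0 0 0 0 0 0;0.01 0 0 0 0 0 0;0.01 0 0 0 0 0 0;0.01 0 0 0 0 0 0' 80
python3 -m crank '0.01 0 0 -0.01 0 0 0;0.01 0 0 -0.02 0 0 0;0.01 0 0 -0.02 0 0 0;0.01 0 0 -0.02 0 0 0;0.01 0 0 -0.02 0 0 0;0.01 0 0 -0.02 0 0 0;0.01 0 0 -0.02 0 0 0;0.01 0 0 -0.02 0 0 0'
python3 -m crank '0.01 0 0 -0.02 0 0 0;0.01 0 0 -0.02 0 0 0;0.01 0 0 -0.01 0 0 0;0.01 0 0 0 0 0 0;0.01 0 0 0 0 0 0;0.01 0 0 0 0 0 0;0.01 0 0 0 0 0 0;0.01 0 0 0 0 0 0'
python3 -c "
from h import *
f=save('side','s1',(200,0,400,240),2.5)
plan(.5115,-.008,.40,76)"
```

```text
clock: 4.1
position: [0.5197, 0.3128, 0.1937]
tool_rot: [-3.139, 0.003, 1.321]
force: [0.4, -0.6, 0.2]
grip_width: 0.06
finger_force: 0.0
clock: 4.77
position: [0.5209, 0.3139, 0.1973]
tool_rot: [3.141, -0.001, 1.319]
force: [-2.7, -0.6, 6.7]
grip_width: 0.0197
finger_force: 78.1
clock: 5.43
position: [0.5207, 0.3131, 0.3484]
tool_rot: [3.141, -0.001, 1.319]
force: [-0.1, -0.5, -1.7]
grip_width: 0.0192
finger_force: 78.1
clock: 6.1
position: [0.5206, 0.3133, 0.3953]
tool_rot: [-3.141, 0.001, 1.318]
force: [-0.2, 1.3, -0.3]
grip_width: 0.0189
finger_force: 78.2
turn 89.5 then dx 68.8 dy 314.0 dz -4.5 mm F [-0.5 -0.4 -1. ] q7 -0.72 w 19.0 ff 78 p [0.5207 0.3133 0.3955] tilt [-1.7997e+02  5.0000e-02]
```

View pics/s1.png

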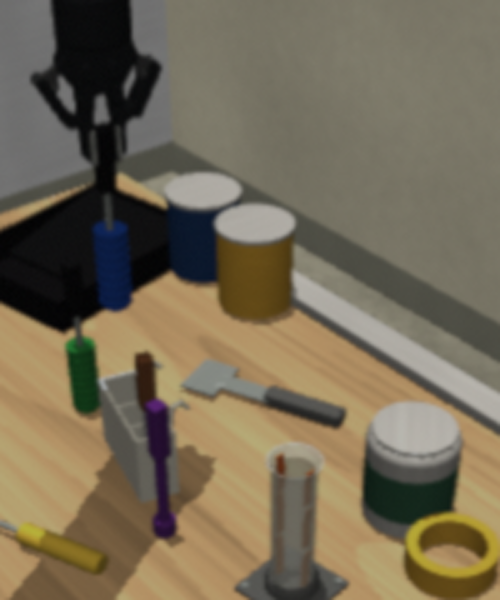

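The brush is held and hangs straight. I'll carry it over the tube and enlarge the tube in both initial pictures to fix its axis.

```bash
python3 -m crank '0.01 -0.0196 0.0045 -0.003 0 0 0;0.01 -0.0196 0.0045 -0.003 0 0 0;0.01 -0.0196 0.0045 -0.003 0 0 0;0.01 -0.0196 0.0045 -0.003 0 0 0;0.01 -0.0196 0.0045 -0.003 0 0 0;0.01 -0.0196 0.0045 -0.003 0 0 0;0.01 -0.0196 0.0045 -0.003 0 0 0;0.01 -0.0196 0.0045 -0.003 0 0 0'
python3 -m crank '0.01 -0.0196 0.0045 0 0 0 0;0.01 -0.0196 0.0045 0 0 0 0;0.01 -0.0196 0.0045 0 0 0 0;0.01 -0.0196 0.0045 0 0 0 0;0.01 -0.0196 0.0045 0 0 0 0;0.01 -0.0196 0.0045 0 0 0 0;0.01 -0.0196 0.0045 0 0 0 0;0.01 -0.0196 0.0045 0 0 0 0'
python3 -c "
from h import *
a=load('top0')['pixels'][185:235,300:355,::-1]; b=load('side0')['pixels'][170:255,285:345,::-1]
C=lambda i,h:cv2.resize(i,(int(i.shape[1]*h/i.shape[0]),h),interpolation=cv2.INTER_CUBIC)
a=C(a,400);b=C(b,595)   # top x8, side x7
o=np.zeros((595,a.shape[1]+b.shape[1],3),np.uint8);o[:400,:a.shape[1]]=a;o[:,a.shape[1]:]=b;print(a.shape,b.shape)
cv2.imwrite('pics/tube.png',cv2.convertScaleAbs(o,alpha=1.6,beta=10))
f=save('side','s2',(230,0,400,240),2.5)
plan(.5115,-.008,.40)"
```

```text
clock: 6.82
position: [0.5162, 0.1501, 0.4206]
tool_rot: [3.141, -0.0, 1.317]
force: [-0.7, 0.3, -0.8]
grip_width: 0.019
finger_force: 78.2
clock: 7.48
position: [0.5115, -0.0106, 0.4204]
tool_rot: [3.141, -0.0, 1.317]
force: [-0.8, -0.7, -1.6]
grip_width: 0.019
finger_force: 78.2
(400, 440, 3) (595, 420, 3)
turn 0.0 then dx 6.5 dy -1.4 dz 20.7 mm F [-1.3 -6.2 -2.2] q7 -0.20 w 19.3 ff 78 p [ 0.5112 -0.0146  0.4207] tilt [1.7994e+02 4.0000e-02]
```

View pics/tube.png

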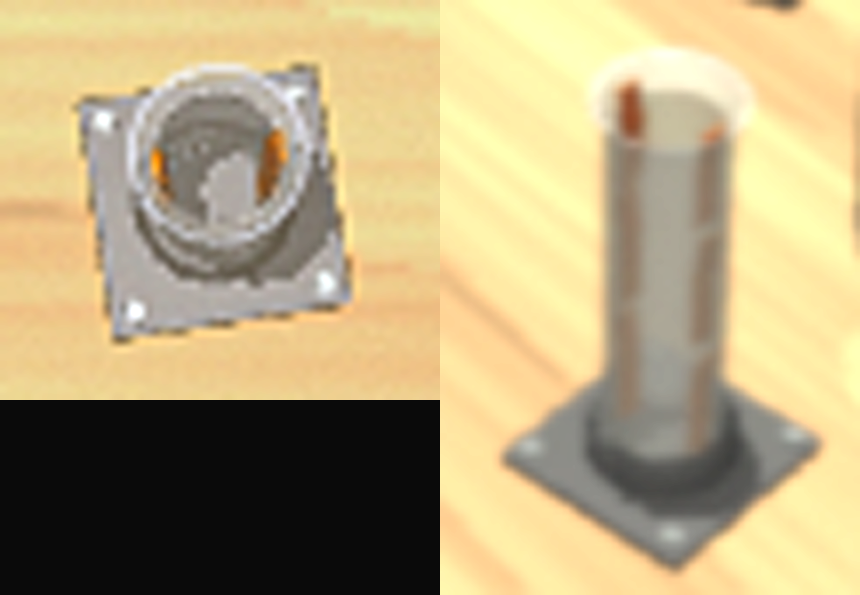

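View pics/s2.png

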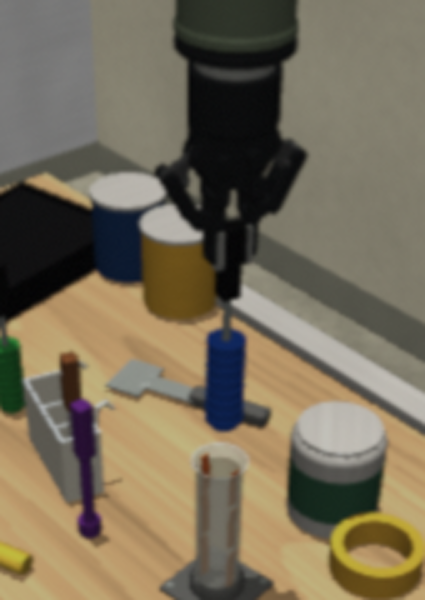

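Top view: foot corners at (80,103), (315,68), (350,302), (118,338) and rim circle centre at (219,154). Side view: rim centre at about (231,97) within its panel. The brush is over the tube, with its bristle bottom at about (225,425) in the third picture.

```bash
python3 -c "
from h import *
f=load('top0');g=load('side0')
T=lambda u,v,z:atz(f,u/8+300-.5,v/8+185-.5,z)
S=lambda u,v,z:atz(g,u/7+285-.5,v/7+170-.5,z)
P=np.array([T(*q,.006) for q in [(80,103),(315,68),(350,302),(118,338)]]);print(P.round(4),P.mean(0))
print('rim top',T(219,154,.178),'rim side',S(231,97,.178))
Q=[S(*q,.006) for q in [(62,457),(380,440)]];print('side foot',np.mean(Q,0),Q)
s2=load('s2');s=telemetry.observe();p=s['position']
print('tip proj',(proj(s2,[p[0],p[1],p[2]-.1925])-[230,0])*2.5,(proj(s2,[p[0],p[1],p[2]-.0925])-[230,0])*2.5)
plan(.512,-.0085,.4)
"
```

```text
[[ 0.5503  0.0448  0.006 ]
 [ 0.5632 -0.0432  0.006 ]
 [ 0.4756 -0.0555  0.006 ]
 [ 0.4624  0.0307  0.006 ]] [ 0.51287642 -0.00580489  0.006     ]
rim top [ 0.5127912  -0.00527727  0.178     ] rim side [ 0.5119017  -0.00300373  0.178     ]
side foot [ 0.50920115 -0.00505555  0.006     ] [array([0.4588858, 0.0310456, 0.006    ]), array([ 0.55951651, -0.04115669,  0.006     ])]
tip proj [[226.9849363  423.73455037]] [[229.37099974 335.63100203]]
turn 0.0 then dx 6.1 dy -0.7 dz 20.7 mm F [-1.3 -6.2 -2.2] q7 -0.20 w 19.3 ff 78 p [ 0.5112 -0.0146  0.4207] tilt [1.7994e+02 4.0000e-02]
```

```bash
python3 -m crank '0.01 0.005 -0.0008 0 0 0 0;0.01 0.0045 -0.0008 0 0 0 0;0.01 0 0 0 0 0 0;0.01 0 0 0.012 0 0 0;0.01 0 0 0.012 0 0 0;0.01 0 0 0.012 0 0 0;0.01 0 0 0.012 0 0 0;0.01 0 0 0.012 0 0 0'
python3 -m crank '0.01 0 0 0.005 0 0 0;0.01 0 0 0.005 0 0 0;0.01 0 0 0.005 0 0 0;0.01 0 0 0.005 0 0 0;0.01 0 0 0.005 0 0 0;0.01 0 0 0 0 0 0;0.01 0 0 0 0 0 0;0.01 0 0 0 0 0 0'
python3 -c "
from h import *
plan(.512,-.005,.2005)"
```

```text
clock: 8.2
position: [0.5136, 0.0017, 0.3605]
tool_rot: [3.14, -0.001, 1.32]
force: [2.3, -1.4, 1.7]
grip_width: 0.0195
finger_force: 79.3
clock: 8.87
position: [0.5129, 0.0013, 0.3351]
tool_rot: [-3.141, 0.0, 1.318]
force: [0.0, -3.8, -3.9]
grip_width: 0.0191
finger_force: 78.8
turn 0.0 then dx -6.3 dy 0.7 dz 134.6 mm F [ 0.  -3.8 -3.9] q7 -0.18 w 19.1 ff 79 p [0.5129 0.0013 0.3351] tilt [-1.7997e+02  2.0000e-02]
```

```bash
python3 -m crank '0.01 -0.003 0.0003 0 0 0 0;0.01 -0.003 0.0004 0 0 0 0;0.01 0 0 0 0 0 0;0.01 0 0 0.005 0 0 0;0.01 0 0 0.01 0 0 0;0.01 0 0 0.01 0 0 0;0.01 0 0 0 0 0 0;0.01 0 0 0 0 0 0'
python3 -c "
from h import *
plan(.512,-.005,.2005)"
```

```text
clock: 9.53
position: [0.5119, -0.0046, 0.3094]
tool_rot: [-3.14, 0.001, 1.318]
force: [-0.5, 0.1, -1.1]
grip_width: 0.0186
finger_force: 79.0
turn 0.0 then dx -0.4 dy 0.2 dz 108.9 mm F [-0.5  0.1 -1.1] q7 -0.15 w 18.6 ff 79 p [ 0.5119 -0.0046  0.3094] tilt [-1.7992e+02  4.0000e-02]
```

Free of side force; go down to the bottom.

```bash
python3 -m crank '0.01 0 0 0.01 0 0 0;0.01 0 0 0.015 0 0 0;0.01 0 0 0.015 0 0 0;0.01 0 0 0.015 0 0 0;0.01 0 0 0.015 0 0 0;0.01 0 0 0.015 0 0 0;0.01 0 0 0.01 0 0 0;0.01 0 0 0 0 0 0'
python3 -m crank '0.01 0 0 0.004 0 0 0;0.01 0 0 0.003 0 0 0;0.01 0 0 0.003 0 0 0;0.01 0 0 0.001 0 0 0;0.01 0 0 0.001 0 0 0;0.01 0 0 0.001 0 0 0;0.01 0 0 0 0 0 0;0.01 0 0 0 0 0 0'
python3 -c "
from h import *
plan(.512,-.005,.2005)"
```

```text
clock: 10.2
position: [0.5115, -0.0047, 0.2134]
tool_rot: [-3.139, 0.001, 1.318]
force: [0.3, 0.1, -1.9]
grip_width: 0.0191
finger_force: 79.2
clock: 10.87
position: [0.5123, -0.0046, 0.2023]
tool_rot: [3.141, -0.0, 1.319]
force: [-0.7, -0.7, -1.4]
grip_width: 0.0191
finger_force: 79.2
turn 0.0 then dx -0.4 dy -0.2 dz 1.8 mm F [-0.7 -0.7 -1.4] q7 -0.06 w 19.1 ff 79 p [ 0.5123 -0.0046  0.2023] tilt [179.99  -0.  ]
```

```bash
python3 -m crank '0.01 0 0 0.001 0 0 0;0.01 0 0 0.001 0 0 0;0.01 0 0 0.001 0 0 0;0.01 0 0 0 0 0 0;0.01 0 0 0 0 0 0;0.01 0 0 0 0 0 0;0.01 0 0 0 0 0 0;0.01 0 0 0 0 0 0'
python3 -m crank '0.01 0 0 -0.01 0 0 0;0.01 0 0 -0.022 0 0 0;0.01 0 0 -0.022 0 0 0;0.01 0 0 -0.022 0 0 0;0.01 0 0 -0.022 0 0 0;0.01 0 0 -0.022 0 0 0;0.01 0 0 -0.022 0 0 0;0.01 0 0 -0.022 0 0 0'
python3 -m crank '0.01 0 0 -0.015 0 0 0;0.01 0 0 -0.01 0 0 0;0.01 0 0 0 0 0 0;0.01 0 0 0 0 0 0;0.01 0 0 0 0 0 0;0.01 0 0 0.01 0 0 0;0.01 0 0 0.012 0 0 0;0.01 0 0 0.012 0 0 0'
python3 -m crank '0.01 0 0 0.014 0 0 0;0.01 0 0 0.014 0 0 0;0.01 0 0 0.014 0 0 0;0.01 0 0 0.014 0 0 0;0.01 0 0 0.014 0 0 0;0.01 0 0 0.014 0 0 0;0.01 0 0 0.014 0 0 0;0.01 0 0 0.014 0 0 0'
python3 -c "
from h import *
plan(.512,-.005,.1995)"
```

```text
clock: 11.53
position: [0.5132, -0.0047, 0.2011]
tool_rot: [3.139, -0.002, 1.318]
force: [-7.3, 0.7, 37.7]
grip_width: 0.019
finger_force: 84.8
clock: 12.2
position: [0.512, -0.0047, 0.3644]
tool_rot: [3.141, -0.0, 1.318]
force: [-0.1, -0.3, -1.5]
grip_width: 0.0189
finger_force: 79.1
clock: 12.87
position: [0.5119, -0.0047, 0.3524]
tool_rot: [-3.141, 0.001, 1.318]
force: [0.6, 0.7, -1.0]
grip_width: 0.0188
finger_force: 79.5
clock: 13.53
position: [0.5115, -0.0049, 0.2402]
tool_rot: [-3.14, 0.001, 1.318]
force: [0.3, 0.4, -0.5]
grip_width: 0.0193
finger_force: 79.5
turn 0.0 then dx 0.0 dy 0.5 dz 40.7 mm F [ 0.3  0.4 -0.5] q7 -0.09 w 19.3 ff 79 p [ 0.5115 -0.0049  0.2402] tilt [-1.7992e+02  6.0000e-02]
```

```bash
python3 -m crank '0.01 0 0 0.012 0 0 0;0.01 0 0 0.012 0 0 0;0.01 0 0 0.008 0 0 0;0.01 0 0 0.004 0 0 0;0.01 0 0 0.002 0 0 0;0.01 0 0 0.0005 0 0 0;0.01 0 0 0 0 0 0;0.01 0 0 0 0 0 0'
python3 -m crank '0.01 0 0 0.001 0 0 0;0.01 0 0 0 0 0 0;0.01 0 0 0 0 0 0;0.01 0 0 0 0 0 0;0.01 0 0 0 0 0 0;0.01 0 0 0 0 0 0;0.01 0 0 0 0 0 0;0.01 0 0 0 0 0 0'
python3 -m crank '0.01 0 0 -0.01 0 0 0;0.01 0 0 -0.025 0 0 0;0.01 0 0 -0.025 0 0 0;0.01 0 0 -0.025 0 0 0;0.01 0 0 -0.025 0 0 0;0.01 0 0 -0.025 0 0 0;0.01 0 0 -0.025 0 0 0;0.01 0 0 -0.025 0 0 0'
python3 -m crank '0.01 0 0 -0.025 0 0 0;0.01 0 0 -0.015 0 0 0;0.01 0 0 0 0 0 0;0.01 0 0 0 0 0 0;0.01 0 0 0 0 0 0;0.01 0 0 0 0 0 0;0.01 0 0 0 0 0 0;0.01 0 0 0 0 0 0'
python3 -c "
from h import *
plan(.522,.313,.42)"
```

```text
clock: 14.2
position: [0.5124, -0.0046, 0.2041]
tool_rot: [3.141, -0.0, 1.318]
force: [0.6, 0.3, -0.9]
grip_width: 0.0193
finger_force: 79.4
clock: 14.87
position: [0.5122, -0.0046, 0.2027]
tool_rot: [-3.142, -0.0, 1.319]
force: [0.1, -0.1, -1.2]
grip_width: 0.0188
finger_force: 79.4
clock: 15.53
position: [0.5119, -0.005, 0.3898]
tool_rot: [3.141, -0.0, 1.318]
force: [0.4, -0.3, -1.6]
grip_width: 0.0188
finger_force: 79.1
clock: 16.2
position: [0.5121, -0.0046, 0.4272]
tool_rot: [-3.141, 0.001, 1.318]
force: [-0.0, -0.8, -1.4]
grip_width: 0.0189
finger_force: 79.4
turn 0.0 then dx 310.1 dy -69.7 dz 7.2 mm F [-0.  -0.8 -1.4] q7 -0.22 w 18.9 ff 79 p [ 0.5121 -0.0046  0.4272] tilt [-1.7995e+02  3.0000e-02]
```

```bash
python3 -m crank '0.01 0.0194 -0.0044 0 0 0 0;0.01 0.0194 -0.0044 0 0 0 0;0.01 0.0194 -0.0044 0 0 0 0;0.01 0.0194 -0.0044 0 0 0 0;0.01 0.0194 -0.0044 0 0 0 0;0.01 0.0194 -0.0044 0 0 0 0;0.01 0.0194 -0.0044 0 0 0 0;0.01 0.0194 -0.0044 0 0 0 0'
python3 -m crank '0.01 0.0194 -0.0044 0 0 0 0;0.01 0.0194 -0.0044 0 0 0 0;0.01 0.0194 -0.0044 0 0 0 0;0.01 0.0194 -0.0044 0 0 0 0;0.01 0.0194 -0.0044 0 0 0 0;0.01 0.0194 -0.0044 0 0 0 0;0.01 0.0194 -0.0044 0 0 0 0;0.01 0.0194 -0.0044 0 0 0 0'
python3 -m crank '0.01 0 0 0.005 0 0 0;0.01 0 0 0.015 0 0 0;0.01 0 0 0.02 0 0 0;0.01 0 0 0.02 0 0 0;0.01 0 0 0.02 0 0 0;0.01 0 0 0.02 0 0 0;0.01 0 0 0.01 0 0 0;0.01 0 0 0 0 0 0'
python3 -c "
from h import *
plan(.521,.3135,.1975)"
```

```text
clock: 16.87
position: [0.5168, 0.1554, 0.4274]
tool_rot: [-3.141, 0.0, 1.318]
force: [0.3, 0.7, -1.5]
grip_width: 0.019
finger_force: 79.3
clock: 17.53
position: [0.5214, 0.3145, 0.4273]
tool_rot: [-3.141, 0.001, 1.318]
force: [-0.0, 0.1, -1.2]
grip_width: 0.0192
finger_force: 79.3
clock: 18.2
position: [0.5208, 0.313, 0.3155]
tool_rot: [-3.139, 0.003, 1.318]
force: [0.4, 0.1, -1.1]
grip_width: 0.019
finger_force: 79.3
turn 0.0 then dx 0.6 dy 0.1 dz 118.0 mm F [ 0.4  0.1 -1.1] q7 -0.69 w 19.0 ff 79 p [0.5208 0.313  0.3155] tilt [-1.7988e+02  1.7000e-01]
```

```bash
python3 -m crank '0.01 0 0 0.014 0 0 0;0.01 0 0 0.02 0 0 0;0.01 0 0 0.02 0 0 0;0.01 0 0 0.02 0 0 0;0.01 0 0 0.02 0 0 0;0.01 0 0 0.012 0 0 0;0.01 0 0 0.006 0 0 0;0.01 0 0 0.003 0 0 0'
python3 -m crank '0.01 0 0 0.001 0 0 0;0.01 0 0 0 0 0 0;0.01 0 0 0 0 0 0;0.01 0 0 0 0 0 0;0.01 0 0 0 0 0 0;0.01 0 0 0 0 0 0;0.01 0 0 0 0 0 0;0.01 0 0 0 0 0 0'
python3 -m crank '0.05 0 0 0 0 0 0;0.05 0 0 0 0 0 0;0.05 0 0 0 0 0 0;0.05 0 0 0 0 0 0;0.05 0 0 0 0 0 0;0.05 0 0 -0.005 0 0 0;0.05 0 0 -0.01 0 0 0;0.05 0 0 -0.015 0 0 0'
python3 -m crank '0.06 0 0 -0.025 0 0 0;0.06 0 0 -0.03 0 0 0;0.06 0 0 -0.03 0 0 0;0.06 0 0 -0.03 0 0 0;0.06 0 0 0 0 0 0;0.06 0 0 0 0 0 0;0.06 0 0 0 0 0 0;0.06 0 0 0 0 0 0'
python3 -c "
from h import *
plan(.432,-.164,.3,None)"
```

```text
clock: 18.87
position: [0.5218, 0.3135, 0.2027]
tool_rot: [3.142, 0.0, 1.318]
force: [0.3, 1.4, -0.1]
grip_width: 0.0192
finger_force: 79.4
clock: 19.53
position: [0.5216, 0.3135, 0.2018]
tool_rot: [3.142, -0.0, 1.319]
force: [0.3, -0.1, -0.7]
grip_width: 0.0188
finger_force: 79.4
clock: 20.2
position: [0.5213, 0.3133, 0.2319]
tool_rot: [-3.141, 0.001, 1.318]
force: [-0.1, -0.3, 0.6]
grip_width: 0.0497
finger_force: 0.0
clock: 20.87
position: [0.5212, 0.3134, 0.346]
tool_rot: [-3.141, 0.001, 1.319]
force: [0.1, 0.1, -0.5]
grip_width: 0.0601
finger_force: 0.0
turn 0.0 then dx -484.5 dy 32.8 dz 46.0 mm F [ 0.1  0.1 -0.5] q7 -0.70 w 60.1 ff 0 p [0.5212 0.3134 0.346 ] tilt [-1.7995e+02  6.0000e-02]
```

```bash
cat >> h.py <<'E'
def pots(f):
    hsv=cv2.cvtColor(f["pixels"],cv2.COLOR_RGB2HSV)
    for n,rg in dict(red=[(0,6),(174,180)],green=[(50,85)],blue=[(100,125)]).items():
        m=sum(cv2.inRange(hsv,(a,110,50),(b,255,255)) for a,b in rg)
        for i,j in []: pass
        v,u=np.nonzero(m);pts=[]
        for i,j in zip(v,u):
            o,d=ray(f,j,i);X=o+d*f["depth"][i,j]
            if .056<X[2]<.064 and X[1]<.1 and .3<X[0]<.8: pts.append(X)
        if len(pts)>8:
            pts=np.array(pts);(c,r)=cv2.minEnclosingCircle((pts[:,:2]*1000).astype(np.float32));print(n,len(pts),pts.mean(0).round(4),np.round(c,1),round(r,1))
E
python3 -c "
from h import *
pots(load('top0'));f=save('top','t2');pots(f)
save('side','s3',(200,0,400,240),2.5)"
```

```text
red 101 [ 0.5888 -0.2126  0.0603] [ 588.8 -213.2] 17.4
green 116 [ 0.4327 -0.1646  0.0601] [ 432.4 -164.3] 17.7
blue 115 [ 0.4372 -0.3044  0.0605] [ 437.  -304.8] 17.6
red 108 [ 0.5888 -0.2125  0.0602] [ 588.8 -213.4] 17.6
green 115 [ 0.4322 -0.1648  0.0603] [ 432.1 -164.7] 17.5
blue 112 [ 0.4373 -0.3043  0.0606] [ 437.1 -304.7] 17.2
```

View pics/s3.png

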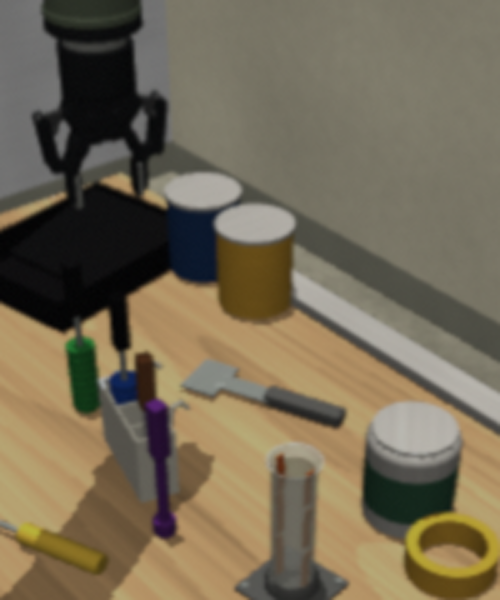

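The brush is back in its well and all three pots are where they were. Next is the green pot.

```bash
python3 -m crank '0.07 -0.0202 0.00135 0.002 0 0 0;0.07 -0.0202 0.00135 0.002 0 0 0;0.07 -0.0202 0.00135 0.002 0 0 0;0.07 -0.0202 0.00135 0.002 0 0 0;0.07 -0.0202 0.00135 0.002 0 0 0;0.07 -0.0202 0.00135 0.002 0 0 0;0.07 -0.0202 0.00135 0.002 0 0 0;0.07 -0.0202 0.00135 0.002 0 0 0'
python3 -m crank '0.07 -0.0202 0.00135 0.002 0 0 0;0.07 -0.0202 0.00135 0.002 0 0 0;0.07 -0.0202 0.00135 0.002 0 0 0;0.07 -0.0202 0.00135 0.002 0 0 0;0.07 -0.0202 0.00135 0.002 0 0 0;0.07 -0.0202 0.00135 0.002 0 0 0;0.07 -0.0202 0.00135 0.002 0 0 0;0.07 -0.0202 0.00135 0.002 0 0 0'
python3 -m crank '0.07 -0.0202 0.00135 0.002 0 0 0;0.07 -0.0202 0.00135 0.002 0 0 0;0.07 -0.0202 0.00135 0.002 0 0 0;0.07 -0.0202 0.00135 0.002 0 0 0;0.07 -0.0202 0.00135 0.002 0 0 0;0.07 -0.0202 0.00135 0.002 0 0 0;0.07 -0.0202 0.00135 0.002 0 0 0;0.07 -0.0202 0.00135 0.002 0 0 0'
python3 -m crank '0.07 0 0 0.01 0 0 0;0.07 0 0 0.02 0 0 0;0.07 0 0 0.02 0 0 0;0.07 0 0 0.02 0 0 0;0.07 0 0 0.02 0 0 0;0.07 0 0 0.01 0 0 0;0.07 0 0 0 0 0 0;0.07 0 0 0 0 0 0'
python3 -c "
from h import *
plan(.4323,-.1645,.052)"
```

```text
clock: 21.63
position: [0.4912, 0.1533, 0.3301]
tool_rot: [-3.141, 0.001, 1.318]
force: [0.5, -0.1, -0.3]
grip_width: 0.07
finger_force: 0.0
clock: 22.3
position: [0.4613, -0.0058, 0.3143]
tool_rot: [-3.141, 0.0, 1.319]
force: [0.4, -0.1, -0.3]
grip_width: 0.0702
finger_force: 0.0
clock: 22.97
position: [0.4314, -0.165, 0.2983]
tool_rot: [-3.141, 0.0, 1.318]
force: [-1.0, 0.2, -0.5]
grip_width: 0.0697
finger_force: 0.0
clock: 23.63
position: [0.4318, -0.1641, 0.1988]
tool_rot: [-3.141, 0.0, 1.318]
force: [-0.3, 0.2, -0.2]
grip_width: 0.0699
finger_force: 0.0
turn 0.0 then dx -0.2 dy 0.6 dz 146.8 mm F [-0.3  0.2 -0.2] q7 0.32 w 69.9 ff 0 p [ 0.4318 -0.1641  0.1988] tilt [-1.7995e+02  2.0000e-02]
```

```bash
python3 -m crank '0.07 0 0.0006 0.0175 0 0 0;0.07 0 0 0.02 0 0 0;0.07 0 0 0.02 0 0 0;0.07 0 0 0.02 0 0 0;0.07 0 0 0.02 0 0 0;0.07 0 0 0.02 0 0 0;0.07 0 0 0.02 0 0 0;0.07 0 0 0.01 0 0 0'
python3 -m crank '0.02 0 0 0 0 0 0;0.02 0 0 0 0 0 0;0.02 0 0 0 0 0 0;0.02 0 0 0 0 0 0;0.02 0 0 0 0 0 0;0.02 0 0 0 0 0 0;0.02 0 0 0 0 0 0;0.02 0 0 0 0 0 0' 80
python3 -c "
from h import *
plan(.512,-.005,.28)"
python3 -m crank '0.02 0 0 -0.01 0 0 0;0.02 0 0 -0.03 0 0 0;0.02 0 0 -0.03 0 0 0;0.02 0 0 -0.03 0 0 0;0.02 0 0 -0.035 0 0 0;0.02 0 0 -0.035 0 0 0;0.02 0 0 -0.035 0 0 0;0.02 0 0 -0.025 0 0 0'
python3 -c "
from h import *
plan(.512,-.005,.28)"
```

```text
clock: 24.3
position: [0.4329, -0.164, 0.0505]
tool_rot: [3.141, -0.0, 1.319]
force: [-0.3, -0.2, -0.3]
grip_width: 0.0703
finger_force: 0.0
clock: 24.97
position: [0.4331, -0.1644, 0.0527]
tool_rot: [3.14, -0.0, 1.319]
force: [-1.8, 0.0, 8.3]
grip_width: 0.0341
finger_force: 78.7
turn 0.0 then dx 174.0 dy 36.6 dz -227.3 mm F [-1.8  0.   8.3] q7 0.52 w 34.1 ff 79 p [ 0.4331 -0.1644  0.0527] tilt [ 1.7989e+02 -1.0000e-02]
clock: 25.63
position: [0.4322, -0.1647, 0.2852]
tool_rot: [3.139, -0.001, 1.317]
force: [1.0, 0.9, -0.6]
grip_width: 0.0339
finger_force: 79.8
turn 0.0 then dx 174.6 dy 37.2 dz 5.2 mm F [ 1.   0.9 -0.6] q7 0.22 w 33.9 ff 80 p [ 0.4322 -0.1647  0.2852] tilt [ 1.7985e+02 -5.0000e-02]
```

```bash
python3 -m crank '0.02 0.0215 0.0046 0 0 0 0;0.02 0.0215 0.0046 0 0 0 0;0.02 0.0215 0.0046 0 0 0 0;0.02 0.0215 0.0046 0 0 0 0;0.02 0.0215 0.0046 0 0 0 0;0.02 0.0215 0.0046 0 0 0 0;0.02 0.0215 0.0046 0 0 0 0;0.02 0.0215 0.0046 0 0 0 0'
python3 -m crank '0.02 0.0025 0.0004 0 0 0 0;0.02 0 0 0 0 0 0;0.02 0 0 0 0 0 0;0.02 0 0 0 0 0 0;0.02 0 0 0 0 0 0;0.02 0 0 0.01 0 0 0;0.02 0 0 0.01 0 0 0;0.02 0 0 0 0 0 0'
python3 -c "
from h import *
plan(.512,-.005,.20)
save('side','s4',(270,80,370,240),3.7)"
```

```text
clock: 26.3
position: [0.511, -0.0059, 0.2827]
tool_rot: [3.141, -0.001, 1.318]
force: [1.0, -0.8, -1.6]
grip_width: 0.0336
finger_force: 79.9
clock: 26.97
position: [0.5111, -0.0047, 0.2591]
tool_rot: [-3.139, 0.001, 1.318]
force: [-0.6, 0.9, -1.3]
grip_width: 0.0337
finger_force: 79.9
turn 0.0 then dx -0.1 dy 1.0 dz 59.1 mm F [-0.6  0.9 -1.3] q7 -0.08 w 33.7 ff 80 p [ 0.5111 -0.0047  0.2591] tilt [-1.7986e+02  6.0000e-02]
```

View pics/s4.png

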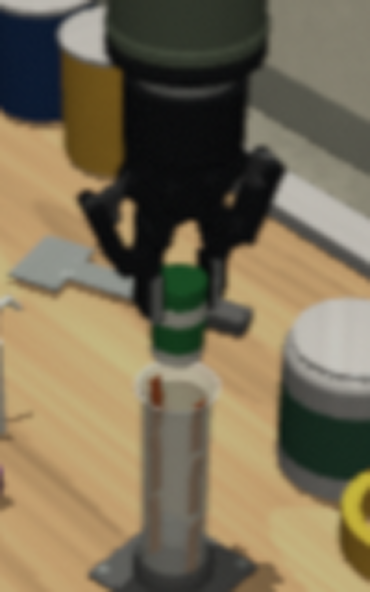

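The green pot hangs centred over the mouth: pot bottom at (178,360), rim centre at (178,388). Lowering it.

```bash
python3 -m crank '0.02 0 0.0006 0.008 0 0 0;0.02 0 0 0.008 0 0 0;0.02 0 0 0.008 0 0 0;0.02 0 0 0.008 0 0 0;0.02 0 0 0.005 0 0 0;0.02 0 0 0.003 0 0 0;0.02 0 0 0 0 0 0;0.02 0 0 0 0 0 0'
python3 -m crank '0.02 0 0 0.004 0 0 0;0.02 0 0 0.004 0 0 0;0.02 0 0 0.004 0 0 0;0.02 0 0 0.003 0 0 0;0.02 0 0 0.002 0 0 0;0.02 0 0 0.002 0 0 0;0.02 0 0 0 0 0 0;0.02 0 0 0 0 0 0'
python3 -c "
from h import *
plan(.512,-.005,.20)"
```

```text
clock: 27.68
position: [0.5127, -0.0047, 0.2212]
tool_rot: [3.142, 0.0, 1.318]
force: [0.9, 0.6, 0.1]
grip_width: 0.034
finger_force: 79.9
clock: 28.35
position: [0.5125, -0.0046, 0.2019]
tool_rot: [-3.141, 0.0, 1.319]
force: [1.3, 0.6, -5.9]
grip_width: 0.0339
finger_force: 80.0
turn 0.0 then dx -0.5 dy -0.4 dz 1.9 mm F [ 1.3  0.6 -5.9] q7 -0.02 w 33.9 ff 80 p [ 0.5125 -0.0046  0.2019] tilt [-1.7998e+02  2.0000e-02]
```

```bash
python3 -m crank '0.07 0 0 0 0 0 0;0.07 0 0 0 0 0 0;0.07 0 0 0 0 0 0;0.07 0 0 0 0 0 0;0.07 0 0 0 0 0 0;0.07 0 0 -0.01 0 0 0;0.07 0 0 -0.02 0 0 0;0.07 0 0 -0.02 0 0 0'
python3 -m crank '0.07 0 0 -0.025 0 0 0;0.07 0 0 -0.025 0 0 0;0.07 0 0 0 0 0 0;0.07 0 0 0 0 0 0;0.07 0 0 0 0 0 0;0.07 0 0 0 0 0 0;0.07 0 0 0 0 0 0;0.07 0 0 0 0 0 0'
python3 -c "
from h import *
f=save('side','s5',(270,80,370,240),3.7);pots(save('top','t5'))
plan(.5888,-.213,.20)"
```

```text
clock: 29.02
position: [0.5123, -0.0049, 0.2532]
tool_rot: [-3.141, 0.001, 1.318]
force: [-0.1, 0.4, 0.1]
grip_width: 0.0705
finger_force: 0.0
clock: 29.68
position: [0.5124, -0.0047, 0.3017]
tool_rot: [-3.141, 0.001, 1.318]
force: [0.9, 0.7, 0.2]
grip_width: 0.0697
finger_force: 0.0
red 103 [ 0.5884 -0.2122  0.0604] [ 588.6 -212.6] 17.0
blue 113 [ 0.4373 -0.304   0.0602] [ 437.  -304.6] 17.3
turn 0.0 then dx -182.6 dy 125.9 dz 101.9 mm F [-0.4 -0.6  0.6] q7 -0.12 w 70.1 ff 0 p [ 0.5125 -0.0047  0.3019] tilt [-1.7997e+02  3.0000e-02]
```

View pics/s5.png

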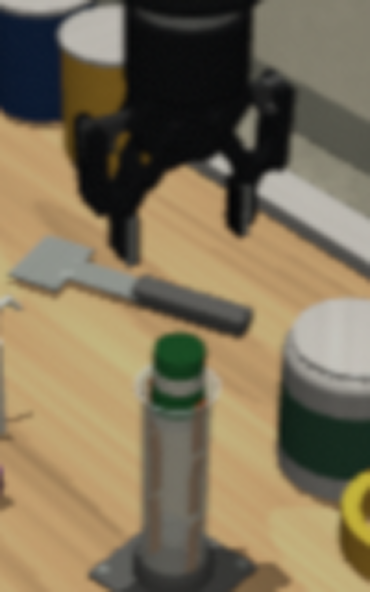

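Green sits upright in the mouth. On to red.

```bash
python3 -m crank '0.07 -0.0183 0.0126 0 0 0 0;0.07 -0.0183 0.0126 0 0 0 0;0.07 -0.0183 0.0126 0 0 0 0;0.07 -0.0183 0.0126 0 0 0 0;0.07 -0.0183 0.0126 0 0 0 0;0.07 -0.0183 0.0126 0 0 0 0;0.07 -0.0183 0.0126 0 0 0 0;0.07 -0.0183 0.0126 0 0 0 0'
python3 -m crank '0.07 -0.0183 0.0126 0 0 0 0;0.07 -0.0183 0.0126 0 0 0 0;0.07 0 0 0.01 0 0 0;0.07 0 0 0.025 0 0 0;0.07 0 0 0.025 0 0 0;0.07 0 0 0.025 0 0 0;0.07 0 0 0.025 0 0 0;0.07 0 0 0.01 0 0 0'
python3 -m crank '0.07 0 0 0.01 0 0 0;0.07 0 0 0.02 0 0 0;0.07 0 0 0.02 0 0 0;0.07 0 0 0.02 0 0 0;0.07 0 0 0.02 0 0 0;0.07 0 0 0.02 0 0 0;0.07 0 0 0.015 0 0 0;0.07 0 0 0.005 0 0 0'
python3 -m crank '0.02 0 0 0 0 0 0;0.02 0 0 0 0 0 0;0.02 0 0 0 0 0 0;0.02 0 0 0 0 0 0;0.02 0 0 0 0 0 0;0.02 0 0 0 0 0 0;0.02 0 0 0 0 0 0;0.02 0 0 0 0 0 0' 100
python3 -c "
from h import *
plan(.512,-.005,.32)"
```

```text
clock: 30.45
position: [0.5739, -0.1726, 0.3019]
tool_rot: [-3.141, 0.0, 1.319]
force: [0.3, 0.3, 0.6]
grip_width: 0.0699
finger_force: 0.0
clock: 31.12
position: [0.5877, -0.2125, 0.1788]
tool_rot: [-3.138, -0.0, 1.319]
force: [-1.0, -0.8, -0.8]
grip_width: 0.0699
finger_force: 0.0
clock: 31.78
position: [0.5887, -0.2131, 0.0508]
tool_rot: [-3.14, -0.0, 1.319]
force: [-0.1, -0.0, -0.5]
grip_width: 0.0701
finger_force: 0.0
clock: 32.45
position: [0.5897, -0.2136, 0.0539]
tool_rot: [3.14, -0.0, 1.318]
force: [-1.6, 0.6, 7.5]
grip_width: 0.0337
finger_force: 98.6
turn 0.0 then dx 182.6 dy -127.3 dz -266.1 mm F [-1.6  0.6  7.5] q7 0.44 w 33.7 ff 99 p [ 0.5897 -0.2136  0.0539] tilt [179.88  -0.  ]
```

```bash
python3 -m crank '0.02 0 0 -0.015 0 0 0;0.02 0 0 -0.035 0 0 0;0.02 0 0 -0.035 0 0 0;0.02 0 0 -0.035 0 0 0;0.02 0 0 -0.035 0 0 0;0.02 0 0 -0.035 0 0 0;0.02 0 0 -0.035 0 0 0;0.02 0 0 -0.025 0 0 0'
python3 -m crank '0.02 0.0183 -0.0127 0 0 0 0;0.02 0.0183 -0.0127 0 0 0 0;0.02 0.0183 -0.0127 0 0 0 0;0.02 0.0183 -0.0127 0 0 0 0;0.02 0.0183 -0.0127 0 0 0 0;0.02 0.0183 -0.0127 0 0 0 0;0.02 0.0183 -0.0127 0 0 0 0;0.02 0.0183 -0.0127 0 0 0 0'
python3 -m crank '0.02 0.0183 -0.0127 0 0 0 0;0.02 0.0183 -0.0127 0 0 0 0;0.02 0 0 0 0 0 0;0.02 0 0 0 0 0 0;0.02 0 0 0 0 0 0;0.02 0 0 0 0 0 0;0.02 0 0 0 0 0 0;0.02 0 0 0 0 0 0'
python3 -c "
from h import *
plan(.512,-.005,.262)"
```

```text
clock: 33.12
position: [0.5889, -0.2138, 0.3073]
tool_rot: [3.138, -0.0, 1.318]
force: [0.4, -0.9, -0.2]
grip_width: 0.0334
finger_force: 99.6
clock: 33.78
position: [0.5264, -0.0455, 0.3037]
tool_rot: [3.14, -0.001, 1.318]
force: [0.1, 0.9, -0.5]
grip_width: 0.0332
finger_force: 99.7
clock: 34.45
position: [0.5118, -0.0051, 0.3023]
tool_rot: [3.141, 0.0, 1.317]
force: [0.0, -1.0, -1.1]
grip_width: 0.033
finger_force: 99.7
turn 0.0 then dx 0.1 dy 0.2 dz 40.3 mm F [ 0.  -1.  -1.1] q7 -0.11 w 33.0 ff 100 p [ 0.5118 -0.0051  0.3023] tilt [1.7999e+02 1.0000e-02]
```

```bash
python3 -m crank '0.02 0 0 0.01 0 0 0;0.02 0 0 0.01 0 0 0;0.02 0 0 0.01 0 0 0;0.02 0 0 0.006 0 0 0;0.02 0 0 0.004 0 0 0;0.02 0 0 0.004 0 0 0;0.02 0 0 0.004 0 0 0;0.02 0 0 0.004 0 0 0'
python3 -c "
from h import *
plan(.512,-.005,.2)"
python3 -m crank '0.02 0 0 0.004 0 0 0;0.02 0 0 0.004 0 0 0;0.02 0 0 0.004 0 0 0;0.02 0 0 0.004 0 0 0;0.02 0 0 0.004 0 0 0;0.02 0 0 0.004 0 0 0;0.02 0 0 0 0 0 0;0.02 0 0 0 0 0 0'
python3 -c "
from h import *
plan(.512,-.005,.2)"
```

```text
clock: 35.12
position: [0.5119, -0.0044, 0.2501]
tool_rot: [3.141, -0.0, 1.318]
force: [-0.5, -0.0, 2.5]
grip_width: 0.0334
finger_force: 100.1
turn 0.0 then dx -0.6 dy 0.2 dz 50.1 mm F [-0.5 -0.   2.5] q7 -0.06 w 33.4 ff 100 p [ 0.5119 -0.0044  0.2501] tilt [ 1.7997e+02 -1.0000e-02]
clock: 35.78
position: [0.5114, -0.0045, 0.2259]
tool_rot: [-3.141, 0.0, 1.318]
force: [0.3, 0.1, -0.8]
grip_width: 0.0332
finger_force: 99.9
turn 0.0 then dx -0.3 dy 0.7 dz 25.9 mm F [ 0.3  0.1 -0.8] q7 -0.04 w 33.2 ff 100 p [ 0.5114 -0.0045  0.2259] tilt [-1.7996e+02  2.0000e-02]
```

```bash
python3 -m crank '0.02 0 0 0.004 0 0 0;0.02 0 0 0.004 0 0 0;0.02 0 0 0.004 0 0 0;0.02 0 0 0.004 0 0 0;0.02 0 0 0.004 0 0 0;0.02 0 0 0.004 0 0 0;0.02 0 0 0 0 0 0;0.02 0 0 0 0 0 0'
python3 -m crank '0.07 0 0 0 0 0 0;0.07 0 0 0 0 0 0;0.07 0 0 0 0 0 0;0.07 0 0 0 0 0 0;0.07 0 0 0 0 0 0;0.07 0 0 -0.01 0 0 0;0.07 0 0 -0.02 0 0 0;0.07 0 0 -0.02 0 0 0'
python3 -m crank '0.07 0 0 -0.025 0 0 0;0.07 0 0 -0.025 0 0 0;0.07 0 0 0 0 0 0;0.07 0 0 0 0 0 0;0.07 0 0 0 0 0 0;0.07 0 0 0 0 0 0;0.07 0 0 0 0 0 0;0.07 0 0 0 0 0 0'
python3 -c "
from h import *
f=save('side','s6',(270,80,370,240),3.7);pots(save('top','t6'))
plan(.437,-.3045,.052)"
```

```text
clock: 36.45
position: [0.5117, -0.0047, 0.2021]
tool_rot: [3.142, 0.001, 1.318]
force: [1.4, -2.9, -2.3]
grip_width: 0.0335
finger_force: 100.0
clock: 37.12
position: [0.5114, -0.0047, 0.2532]
tool_rot: [-3.141, 0.001, 1.318]
force: [0.6, -0.2, 0.3]
grip_width: 0.07
finger_force: 0.0
clock: 37.78
position: [0.5115, -0.0045, 0.3017]
tool_rot: [-3.141, 0.001, 1.318]
force: [-1.0, 0.2, 0.3]
grip_width: 0.0702
finger_force: 0.0
blue 112 [ 0.4376 -0.3043  0.0605] [ 437.3 -304.7] 17.0
turn 0.0 then dx -309.1 dy 2.7 dz 249.9 mm F [ 0.  -0.4 -0.4] q7 -0.11 w 70.0 ff 0 p [ 0.5116 -0.0045  0.3019] tilt [-1.7997e+02  3.0000e-02]
```

View pics/s6.png

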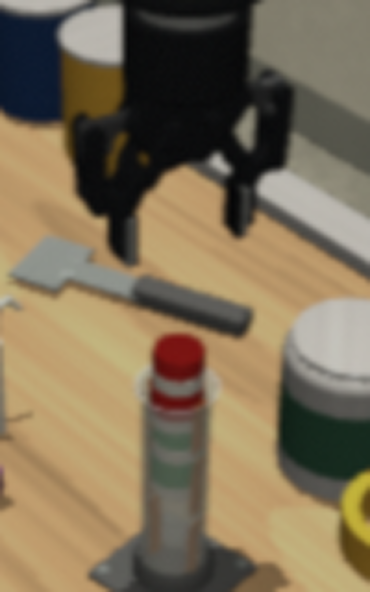

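Red is in and has pushed green down. Now blue.

```bash
python3 -m crank '0.07 -0.022 0.0002 0 0 0 0;0.07 -0.022 0.0002 0 0 0 0;0.07 -0.022 0.0002 0 0 0 0;0.07 -0.022 0.0002 0 0 0 0;0.07 -0.022 0.0002 0 0 0 0;0.07 -0.022 0.0002 0 0 0 0;0.07 -0.022 0.0002 0 0 0 0;0.07 -0.022 0.0002 0 0 0 0'
python3 -m crank '0.07 -0.022 0.0002 0 0 0 0;0.07 -0.022 0.0002 0 0 0 0;0.07 -0.022 0.0002 0 0 0 0;0.07 -0.022 0.0002 0 0 0 0;0.07 -0.022 0.0002 0 0 0 0;0.07 -0.022 0.0002 0 0 0 0;0.07 -0.001 0 0.01 0 0 0;0.07 0 0 0.02 0 0 0'
python3 -m crank '0.07 0 0 0.02 0 0 0;0.07 0 0 0.02 0 0 0;0.07 0 0 0.02 0 0 0;0.07 0 0 0.02 0 0 0;0.07 0 0 0.02 0 0 0;0.07 0 0 0.01 0 0 0;0.07 0 0 0 0 0 0;0.07 0 0 0 0 0 0'
python3 -c "
from h import *
plan(.437,-.3045,.052)"
```

```text
clock: 38.55
position: [0.4689, -0.1763, 0.3021]
tool_rot: [-3.141, 0.0, 1.318]
force: [0.2, -0.1, -0.6]
grip_width: 0.0698
finger_force: 0.0
clock: 39.22
position: [0.4372, -0.3062, 0.273]
tool_rot: [3.139, 0.001, 1.316]
force: [0.5, -0.8, 0.2]
grip_width: 0.0701
finger_force: 0.0
clock: 39.88
position: [0.4372, -0.3044, 0.1623]
tool_rot: [-3.141, 0.0, 1.318]
force: [-0.1, -0.3, 1.5]
grip_width: 0.0698
finger_force: 0.0
turn 0.0 then dx -0.1 dy -0.1 dz 110.3 mm F [-0.1 -0.3  1.5] q7 0.67 w 69.8 ff 0 p [ 0.4372 -0.3044  0.1623] tilt [-1.7996e+02  1.0000e-02]
```

```bash
python3 -m crank '0.07 0 0 0.02 0 0 0;0.07 0 0 0.02 0 0 0;0.07 0 0 0.02 0 0 0;0.07 0 0 0.02 0 0 0;0.07 0 0 0.02 0 0 0;0.07 0 0 0.01 0 0 0;0.07 0 0 0 0 0 0;0.07 0 0 0 0 0 0'
python3 -m crank '0.02 0 0 0 0 0 0;0.02 0 0 0 0 0 0;0.02 0 0 0 0 0 0;0.02 0 0 0 0 0 0;0.02 0 0 0 0 0 0;0.02 0 0 0 0 0 0;0.02 0 0 0 0 0 0;0.02 0 0 0 0 0 0' 110
python3 -m crank '0.02 0 0 -0.015 0 0 0;0.02 0 0 -0.035 0 0 0;0.02 0 0 -0.035 0 0 0;0.02 0 0 -0.035 0 0 0;0.02 0 0 -0.035 0 0 0;0.02 0 0 -0.035 0 0 0;0.02 0 0 -0.035 0 0 0;0.02 0 0 -0.03 0 0 0'
python3 -c "
from h import *
plan(.512,-.005,.3)"
```

```text
clock: 40.55
position: [0.4376, -0.3047, 0.0531]
tool_rot: [3.141, 0.0, 1.318]
force: [-0.5, -0.2, -0.6]
grip_width: 0.07
finger_force: 0.0
clock: 41.22
position: [0.4378, -0.3046, 0.0535]
tool_rot: [3.14, 0.0, 1.318]
force: [-1.9, 2.0, 18.2]
grip_width: 0.0331
finger_force: 107.6
clock: 41.88
position: [0.4369, -0.3044, 0.31]
tool_rot: [3.14, 0.0, 1.318]
force: [0.9, 1.2, -1.8]
grip_width: 0.0332
finger_force: 109.6
turn 0.0 then dx 308.7 dy -2.2 dz 10.0 mm F [ 0.9  1.2 -1.8] q7 0.54 w 33.2 ff 110 p [ 0.4369 -0.3044  0.31  ] tilt [1.7991e+02 1.0000e-02]
```

```bash
python3 -m crank '0.02 0.022 -0.0002 0 0 0 0;0.02 0.022 -0.0002 0 0 0 0;0.02 0.022 -0.0002 0 0 0 0;0.02 0.022 -0.0002 0 0 0 0;0.02 0.022 -0.0002 0 0 0 0;0.02 0.022 -0.0002 0 0 0 0;0.02 0.022 -0.0002 0 0 0 0;0.02 0.022 -0.0002 0 0 0 0'
python3 -m crank '0.02 0.022 -0.0002 0 0 0 0;0.02 0.022 -0.0002 0 0 0 0;0.02 0.022 -0.0002 0 0 0 0;0.02 0.022 -0.0002 0 0 0 0;0.02 0.022 -0.0002 0 0 0 0;0.02 0.022 0 0 0 0 0;0.02 0.0005 0 0 0 0 0;0.02 0 0 0 0 0 0'
python3 -m crank '0.02 0 0 0 0 0 0;0.02 0 0 0 0 0 0;0.02 0 0 0 0 0 0;0.02 0 0 0 0 0 0;0.02 0 0 0.008 0 0 0;0.02 0 0 0.01 0 0 0;0.02 0 0 0.01 0 0 0;0.02 0 0 0 0 0 0'
python3 -c "
from h import *
plan(.512,-.005,.262)"
```

```text
clock: 42.55
position: [0.4796, -0.1324, 0.3077]
tool_rot: [3.141, -0.0, 1.318]
force: [1.0, -0.2, -2.0]
grip_width: 0.0329
finger_force: 109.7
clock: 43.22
position: [0.5117, -0.004, 0.3074]
tool_rot: [3.142, -0.0, 1.32]
force: [0.2, 0.2, -1.0]
grip_width: 0.0333
finger_force: 109.7
clock: 43.88
position: [0.5108, -0.0049, 0.2769]
tool_rot: [-3.139, 0.001, 1.319]
force: [-0.4, -0.8, -2.1]
grip_width: 0.033
finger_force: 109.7
turn 0.0 then dx 0.2 dy 1.2 dz 14.9 mm F [-0.4 -0.8 -2.1] q7 -0.08 w 33.0 ff 110 p [ 0.5108 -0.0049  0.2769] tilt [-1.7984e+02  8.0000e-02]
```

```bash
python3 -m crank '0.02 0 0.0006 0.006 0 0 0;0.02 0 0 0.004 0 0 0;0.02 0 0 0.004 0 0 0;0.02 0 0 0.004 0 0 0;0.02 0 0 0.004 0 0 0;0.02 0 0 0.004 0 0 0;0.02 0 0 0.004 0 0 0;0.02 0 0 0.004 0 0 0'
python3 -m crank '0.02 0 0 0.004 0 0 0;0.02 0 0 0.004 0 0 0;0.02 0 0 0.004 0 0 0;0.02 0 0 0.004 0 0 0;0.02 0 0 0.004 0 0 0;0.02 0 0 0.004 0 0 0;0.02 0 0 0 0 0 0;0.02 0 0 0 0 0 0'
python3 -c "
from h import *
plan(.512,-.005,.2)"
```

```text
clock: 44.55
position: [0.5125, -0.0051, 0.2452]
tool_rot: [3.141, -0.0, 1.318]
force: [-2.0, 0.0, 7.7]
grip_width: 0.0335
finger_force: 110.7
clock: 45.22
position: [0.5124, -0.0051, 0.221]
tool_rot: [3.142, 0.0, 1.319]
force: [0.4, -0.9, -0.9]
grip_width: 0.0332
finger_force: 110.4
turn 0.0 then dx -0.0 dy -0.4 dz 21.0 mm F [ 0.4 -0.9 -0.9] q7 -0.02 w 33.2 ff 110 p [ 0.5124 -0.0051  0.221 ] tilt [180.   0.]
```

```bash
python3 -m crank '0.02 0 0 0.004 0 0 0;0.02 0 0 0.004 0 0 0;0.02 0 0 0.004 0 0 0;0.02 0 0 0.004 0 0 0;0.02 0 0 0.003 0 0 0;0.02 0 0 0 0 0 0;0.02 0 0 0 0 0 0;0.02 0 0 0 0 0 0'
python3 -m crank '0.07 0 0 0 0 0 0;0.07 0 0 0 0 0 0;0.07 0 0 0 0 0 0;0.07 0 0 0 0 0 0;0.07 0 0 0 0 0 0;0.07 0 0 -0.01 0 0 0;0.07 0 0 -0.02 0 0 0;0.07 0 0 -0.02 0 0 0'
python3 -m crank '0.07 0 0 -0.03 0 0 0;0.07 0 0 -0.03 0 0 0;0.06 0 0 0 0 0 0;0.06 0 0 0 0 0 0;0.06 0 0 0 0 0 0;0.06 0 0 0 0 0 0;0.06 0 0 0 0 0 0;0.06 0 0 0 0 0 0'
python3 -c "
from h import *
f=save('side','s7',(215,80,375,240),3.7)
plan(.5002,.2322,.165)
f=save('top','t7');u,v=proj(f,[.5,.232,.184])[0].astype(int);pts=[]
for i in range(v-8,v+9):
    for j in range(u-9,u+10):
        o,d=ray(f,j,i);X=o+d*f['depth'][i,j]
        if abs(X[2]-.184)<.008:pts.append(X[:2])
pts=np.array(pts,np.float32);print(len(pts),cv2.minAreaRect(pts*1000))
"
```

```text
clock: 45.88
position: [0.5125, -0.0049, 0.2022]
tool_rot: [3.141, -0.0, 1.319]
force: [0.7, 1.8, -0.9]
grip_width: 0.0335
finger_force: 110.1
clock: 46.55
position: [0.512, -0.0054, 0.2532]
tool_rot: [-3.141, 0.001, 1.318]
force: [-0.1, 0.4, 0.3]
grip_width: 0.0702
finger_force: 0.0
clock: 47.22
position: [0.5121, -0.0052, 0.3117]
tool_rot: [-3.141, 0.001, 1.318]
force: [0.1, 0.3, -0.2]
grip_width: 0.0602
finger_force: 0.0
turn 0.0 then dx 226.9 dy -70.9 dz 146.8 mm F [-0.1 -0.2  0.1] q7 -0.11 w 59.9 ff 0 p [ 0.5122 -0.0052  0.3118] tilt [-1.7996e+02  3.0000e-02]
60 ((499.7650451660156, 232.13563537597656), (18.370718002319336, 19.24819564819336), 72.2741470336914)
```

View pics/s7.png

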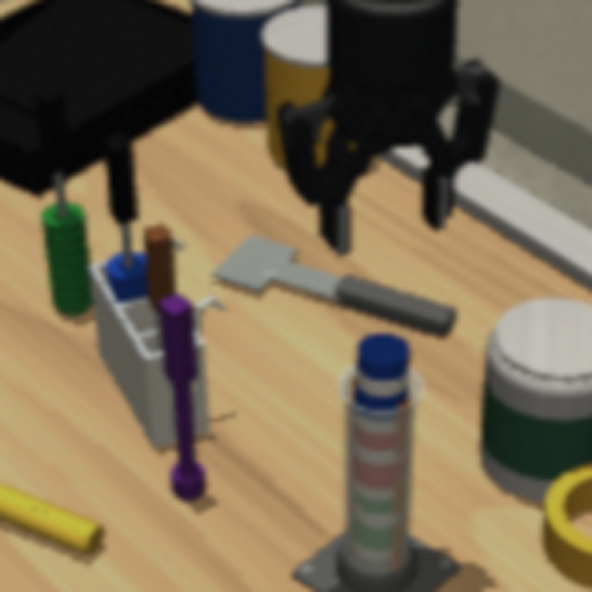

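All three pots are stacked upright with blue on top. Now the rod.

```bash
python3 -m crank '0.06 0.0189 -0.0059 0 0 0 0;0.06 0.0189 -0.0059 0 0 0 0;0.06 0.0189 -0.0059 0 0 0 0;0.06 0.0189 -0.0059 0 0 0 0;0.06 0.0189 -0.0059 0 0 0 0;0.06 0.0189 -0.0059 0 0 0 0;0.06 0.0189 -0.0059 0 0 0 0;0.06 0.0189 -0.0059 0 0 0 0'
python3 -m crank '0.06 0.0189 -0.0059 0 0 0 0;0.06 0.0189 -0.0059 0 0 0 0;0.06 0.0189 -0.0059 0 0 0 0;0.06 0.0189 -0.0059 0 0 0 0;0.06 0 0 0.01 0 0 0;0.06 0 0 0.02 0 0 0;0.06 0 0 0.02 0 0 0;0.06 0 0 0.02 0 0 0'
python3 -m crank '0.06 0 0 0.02 0 0 0;0.06 0 0 0.02 0 0 0;0.06 0 0 0.02 0 0 0;0.06 0 0 0.01 0 0 0;0.06 0 0 0.007 0 0 0;0.06 0 0 0 0 0 0;0.06 0 0 0 0 0 0;0.06 0 0 0 0 0 0'
python3 -m crank '0.01 0 0 0 0 0 0;0.01 0 0 0 0 0 0;0.01 0 0 0 0 0 0;0.01 0 0 0 0 0 0;0.01 0 0 0 0 0 0;0.01 0 0 0 0 0 0;0.01 0 0 0 0 0 0;0.01 0 0 0 0 0 0' 110
python3 -c "
from h import *
plan(.512,-.005,.4)"
```

```text
clock: 47.98
position: [0.5042, 0.154, 0.312]
tool_rot: [-3.141, 0.0, 1.318]
force: [0.1, 0.7, 0.1]
grip_width: 0.0604
finger_force: 0.0
clock: 48.65
position: [0.5003, 0.232, 0.2411]
tool_rot: [3.142, 0.0, 1.319]
force: [-0.4, 1.1, -0.4]
grip_width: 0.0602
finger_force: 0.0
clock: 49.32
position: [0.5009, 0.2323, 0.1661]
tool_rot: [3.141, -0.001, 1.318]
force: [0.2, 0.0, 0.1]
grip_width: 0.06
finger_force: 0.0
clock: 49.98
position: [0.5005, 0.2323, 0.1658]
tool_rot: [3.141, -0.001, 1.319]
force: [-2.2, -0.5, 8.0]
grip_width: 0.0188
finger_force: 107.2
turn 0.0 then dx -226.9 dy 70.3 dz -234.2 mm F [-2.2 -0.5  8. ] q7 -0.43 w 18.8 ff 107 p [0.5005 0.2323 0.1658] tilt [ 1.7999e+02 -3.0000e-02]
```

```bash
python3 -m crank '0.01 0 0 -0.015 0 0 0;0.01 0 0 -0.03 0 0 0;0.01 0 0 -0.035 0 0 0;0.01 0 0 -0.035 0 0 0;0.01 0 0 -0.035 0 0 0;0.01 0 0 -0.035 0 0 0;0.01 0 0 -0.035 0 0 0;0.01 0 0 -0.025 0 0 0'
python3 -m crank '0.01 -0.0189 0.0059 0 0 0 0;0.01 -0.0189 0.0059 0 0 0 0;0.01 -0.0189 0.0059 0 0 0 0;0.01 -0.0189 0.0059 0 0 0 0;0.01 -0.0189 0.0059 0 0 0 0;0.01 -0.0189 0.0059 0 0 0 0;0.01 -0.0189 0.0059 0 0 0 0;0.01 -0.0189 0.0059 0 0 0 0'
python3 -m crank '0.01 -0.0189 0.0059 0 0 0 0;0.01 -0.0189 0.0059 0 0 0 0;0.01 -0.0189 0.0059 0 0 0 0;0.01 -0.0189 0.0059 0 0 0 0;0.01 0 0 0 0 0 0;0.01 0 0 0 0 0 0;0.01 0 0 0 0 0 0;0.01 0 0 0 0 0 0'
python3 -c "
from h import *
plan(.512,-.005,.372)
save('side','s8',(255,60,375,240),3.3)"
```

```text
clock: 50.65
position: [0.5005, 0.232, 0.4134]
tool_rot: [3.14, -0.002, 1.318]
force: [0.3, -0.2, -1.4]
grip_width: 0.0188
finger_force: 107.5
clock: 51.32
position: [0.5081, 0.073, 0.4103]
tool_rot: [-3.142, -0.0, 1.318]
force: [-0.0, -0.4, -1.5]
grip_width: 0.0191
finger_force: 107.6
clock: 51.98
position: [0.5123, -0.0043, 0.4101]
tool_rot: [-3.141, -0.0, 1.32]
force: [-0.6, 0.4, -1.7]
grip_width: 0.0188
finger_force: 107.6
turn 0.0 then dx -0.8 dy -0.1 dz 38.1 mm F [-0.6  0.4 -1.7] q7 -0.17 w 18.8 ff 108 p [ 0.5123 -0.0043  0.4101] tilt [-1.7999e+02 -1.0000e-02]
```

View pics/s8.png

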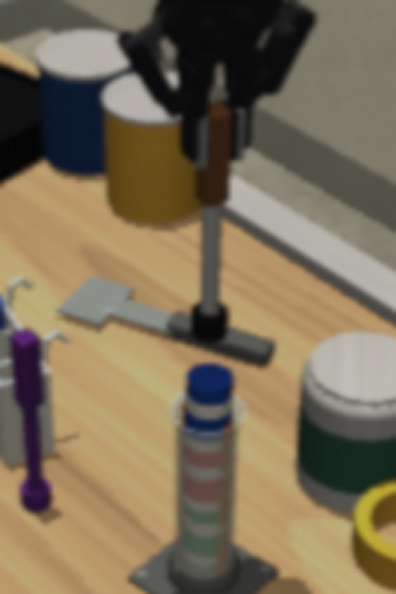

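The rod foot at (208,322) is directly above the blue lid at (209,382). Pressing down.

```bash
python3 -m crank '0.01 -0.0005 0 0.01 0 0 0;0.01 0 0 0.01 0 0 0;0.01 0 0 0.008 0 0 0;0.01 0 0 0.004 0 0 0;0.01 0 0 0.004 0 0 0;0.01 0 0 0.004 0 0 0;0.01 0 0 0.003 0 0 0;0.01 0 0 0.003 0 0 0' 120
python3 -m crank '0.01 0 0 0.003 0 0 0;0.01 0 0 0.003 0 0 0;0.01 0 0 0.002 0 0 0;0.01 0 0 0.002 0 0 0;0.01 0 0 0 0 0 0;0.01 0 0 0 0 0 0;0.01 0 0 0 0 0 0;0.01 0 0 0 0 0 0'
python3 -c "
from h import *
plan(.512,-.005,.350)"
```

```text
clock: 52.7
position: [0.5126, -0.0057, 0.3646]
tool_rot: [3.141, -0.001, 1.318]
force: [-1.5, 0.9, 10.2]
grip_width: 0.0186
finger_force: 118.5
clock: 53.37
position: [0.5125, -0.0056, 0.3544]
tool_rot: [3.141, -0.0, 1.318]
force: [-0.9, -0.2, 5.8]
grip_width: 0.0183
finger_force: 117.8
turn 0.0 then dx 0.5 dy -0.6 dz 4.4 mm F [-0.9 -0.2  5.8] q7 -0.13 w 18.3 ff 118 p [ 0.5125 -0.0056  0.3544] tilt [ 1.7996e+02 -2.0000e-02]
```

```bash
python3 -m crank '0.01 0 0 0.001 0 0 0;0.01 0 0 0.001 0 0 0;0.01 0 0 0.001 0 0 0;0.01 0 0 0.001 0 0 0;0.01 0 0 0.001 0 0 0;0.01 0 0 0 0 0 0;0.01 0 0 0 0 0 0;0.01 0 0 0 0 0 0'
python3 -m crank '0.01 0 0 0.001 0 0 0;0.01 0 0 0.001 0 0 0;0.01 0 0 0 0 0 0;0.01 0 0 0 0 0 0;0.01 0 0 0 0 0 0;0.01 0 0 0 0 0 0;0.01 0 0 0 0 0 0;0.01 0 0 0 0 0 0'
python3 -c "
from h import *
plan(.512,-.005,.350)"
```

```text
clock: 54.03
position: [0.5128, -0.0057, 0.3503]
tool_rot: [3.14, -0.001, 1.318]
force: [-2.3, 0.2, 19.3]
grip_width: 0.0187
finger_force: 119.7
clock: 54.7
position: [0.5135, -0.0059, 0.35]
tool_rot: [3.138, -0.003, 1.318]
force: [-7.1, 0.8, 48.5]
grip_width: 0.0185
finger_force: 123.6
turn 0.0 then dx 0.5 dy -1.6 dz -0.0 mm F [-7.1  0.8 48.5] q7 -0.12 w 18.5 ff 124 p [ 0.5135 -0.0059  0.35  ] tilt [ 1.7979e+02 -1.5000e-01]
```

Bottomed out at TCP z 0.350, so the foot is at 0.188, which is what three home pots should give, under 48 N. Returning the rod.

```bash
python3 -m crank '0.01 0 0 -0.003 0 0 0;0.01 0 0 -0.007 0 0 0;0.01 0 0 -0.015 0 0 0;0.01 0 0 -0.02 0 0 0;0.01 0 0 -0.02 0 0 0;0.01 0 0 0 0 0 0;0.01 0 0 0 0 0 0;0.01 0 0 0 0 0 0'
python3 -c "
from h import *
plan(.5005,.2323,.41)"
python3 -m crank '0.01 0.0189 -0.0059 0 0 0 0;0.01 0.0189 -0.0059 0 0 0 0;0.01 0.0189 -0.0059 0 0 0 0;0.01 0.0189 -0.0059 0 0 0 0;0.01 0.0189 -0.0059 0 0 0 0;0.01 0.0189 -0.0059 0 0 0 0;0.01 0.0189 -0.0059 0 0 0 0;0.01 0.0189 -0.0059 0 0 0 0'
python3 -m crank '0.01 0.0189 -0.0059 0 0 0 0;0.01 0.0189 -0.0059 0 0 0 0;0.01 0.0189 -0.0059 0 0 0 0;0.01 0.0189 -0.0059 0 0 0 0;0.01 0 0 0 0 0 0;0.01 0 0 0 0 0 0;0.01 0 0 0 0 0 0;0.01 0 0 0 0 0 0'
python3 -c "
from h import *
plan(.5005,.2323,.1675)"
```

```text
clock: 55.37
position: [0.512, -0.0054, 0.4115]
tool_rot: [-3.141, 0.0, 1.319]
force: [0.0, -0.8, -2.5]
grip_width: 0.0184
finger_force: 117.5
turn 0.0 then dx 227.4 dy -70.4 dz 1.5 mm F [ 0.  -0.8 -2.5] q7 -0.17 w 18.4 ff 117 p [ 0.512  -0.0054  0.4115] tilt [-1.7995e+02  2.0000e-02]
clock: 56.03
position: [0.5037, 0.1536, 0.4112]
tool_rot: [-3.14, 0.001, 1.319]
force: [0.0, -0.5, -1.6]
grip_width: 0.0187
finger_force: 117.3
clock: 56.7
position: [0.5003, 0.2308, 0.4119]
tool_rot: [-3.141, 0.001, 1.317]
force: [0.1, -0.4, -1.2]
grip_width: 0.0188
finger_force: 117.3
turn 0.0 then dx 1.5 dy -0.2 dz 244.4 mm F [ 0.1 -0.4 -1.2] q7 -0.60 w 18.8 ff 117 p [0.5003 0.2308 0.4119] tilt [-1.7999e+02  3.0000e-02]
```

```bash
python3 -m crank '0.01 0.001 0 0.01 0 0 0;0.01 0 0 0.02 0 0 0;0.01 0 0 0.025 0 0 0;0.01 0 0 0.025 0 0 0;0.01 0 0 0.025 0 0 0;0.01 0 0 0.025 0 0 0;0.01 0 0 0.015 0 0 0;0.01 0 0 0 0 0 0'
python3 -m crank '0.01 0 0 0.01 0 0 0;0.01 0 0 0.015 0 0 0;0.01 0 0 0.02 0 0 0;0.01 0 0 0.02 0 0 0;0.01 0 0 0.015 0 0 0;0.01 0 0 0.01 0 0 0;0.01 0 0 0.005 0 0 0;0.01 0 0 0.002 0 0 0'
python3 -m crank '0.01 0 0 0.001 0 0 0;0.01 0 0 0.0005 0 0 0;0.01 0 0 0 0 0 0;0.01 0 0 0 0 0 0;0.01 0 0 0 0 0 0;0.01 0 0 0 0 0 0;0.01 0 0 0 0 0 0;0.01 0 0 0 0 0 0'
python3 -c "
from h import *
plan(.5005,.2323,.1665)"
```

```text
clock: 57.37
position: [0.4992, 0.2317, 0.2639]
tool_rot: [-3.139, 0.004, 1.318]
force: [-0.1, -0.7, -1.2]
grip_width: 0.0184
finger_force: 117.2
clock: 58.03
position: [0.5007, 0.2326, 0.1701]
tool_rot: [3.141, -0.0, 1.318]
force: [-0.1, -0.3, -2.0]
grip_width: 0.0181
finger_force: 117.2
clock: 58.7
position: [0.5005, 0.2327, 0.1688]
tool_rot: [3.142, -0.0, 1.319]
force: [0.3, -0.2, -1.6]
grip_width: 0.0188
finger_force: 117.2
turn 0.0 then dx -0.4 dy 0.1 dz 2.3 mm F [ 0.3 -0.2 -1.6] q7 -0.43 w 18.8 ff 117 p [0.5005 0.2327 0.1688] tilt [180.  -0.]
```

```bash
python3 -m crank '0.01 0 0 0.001 0 0 0;0.01 0 0 0.001 0 0 0;0.01 0 0 0 0 0 0;0.01 0 0 0 0 0 0;0.05 0 0 0 0 0 0;0.05 0 0 0 0 0 0;0.05 0 0 0 0 0 0;0.05 0 0 0 0 0 0'
python3 -m crank '0.05 0 0 0 0 0 0;0.05 0 0 -0.005 0 0 0;0.05 0 0 -0.015 0 0 0;0.05 0 0 -0.02 0 0 0;0.05 0 0 -0.03 0 0 0;0.05 0 0 -0.03 0 0 0;0.05 0 0 -0.03 0 0 0;0.05 0 0 -0.02 0 0 0'
python3 -m crank '0.05 0 0 -0.02 0 0 0;0.05 0 0 -0.02 0 0 0;0.05 0 0 -0.02 0 0 0;0.05 0 0 0 0 0 0;0.05 0 0 0 0 0 0;0.05 0 0 0 0 0 0;0.05 0 0 0 0 0 0;0.05 0 0 0 0 0 0'
python3 -c "
from h import *
save('side','s9',(190,90,390,240),4)"
```

```text
clock: 59.37
position: [0.5005, 0.2327, 0.1667]
tool_rot: [3.142, -0.0, 1.319]
force: [0.3, -0.2, 0.6]
grip_width: 0.05
finger_force: 0.0
clock: 60.03
position: [0.5009, 0.2325, 0.3198]
tool_rot: [3.14, -0.002, 1.318]
force: [-0.5, 0.1, 0.4]
grip_width: 0.0501
finger_force: 0.0
clock: 60.7
position: [0.5003, 0.2326, 0.376]
tool_rot: [-3.141, 0.001, 1.318]
force: [-0.8, 0.6, -0.1]
grip_width: 0.0499
finger_force: 0.0
```

View pics/s9.png

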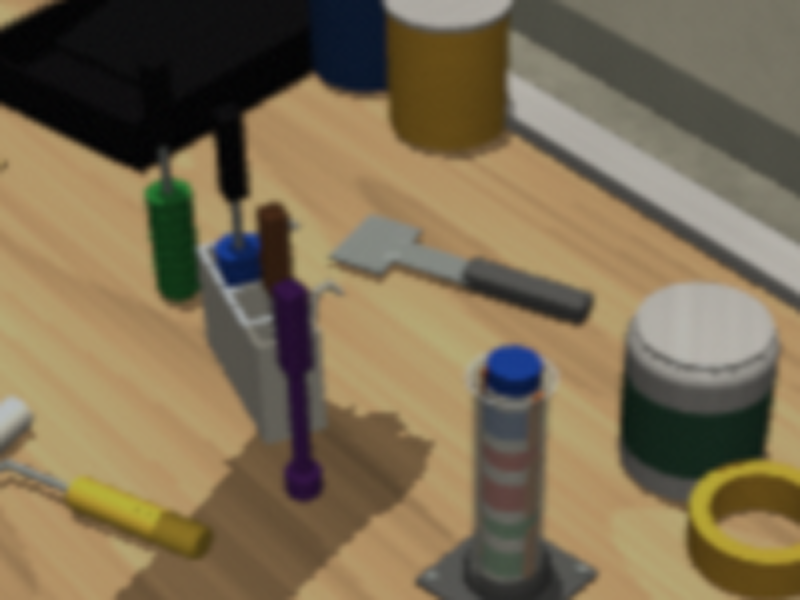

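The rod and brush stand in the caddy, and the three pots are seated with the blue lid just proud of the rim at (512,370). Handing in.

```bash
python3 -c "
from workcell import bot
print(bot.job_done())"
```

```text
the job is handed in; nothing more can be done
None
```

The job is done and handed in at about 61 s: tube scrubbed with two strokes (the second turned back about 1–2 mm above the floor), the three pots seated lids up and pressed home with the rod at about 48 N, and brush and rod back in the caddy working end down; green and red were started down the tube with the next pot in the gripper, and the rod pushed the stack the last 22 mm or so.

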